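Turn a culture plate over in the flip cradle

TASK

The red culture plate goes into the incubator upside down: set it lid up in the open blue leaf of the flip cradle, pressed down between the orange sprung jaws, then swing the leaf over by its yellow bar until the cradle is fully closed with the red plate inside, upside down. Let go of the bar and leave the cream plate where it stands.

Things in the scene. Friction and masses are not known exactly. Their poses are not given: they have to be found in the camera images.
- red_plate_center (a point): Centre (half-way up) of the loose plate with red agar: a closed, rigid round culture plate, 60 mm across, 15 mm tall, about 25 g, clear lid on top. Its z axis points out of the lid: up at the start, down when upside down. It lies on the bench beside a cream plate and a clear jar (48 mm across, 70 mm tall, yellow cap).
- nest (a point): Centre of a fully seated plate in the blue leaf (90 x 100 mm), 7.5 mm above the nest's floor (a white disc), 28.5 mm above the bench. Leaf starts open, flat. Axes turn with it: x along the hinge, y to the bar, z out of the nest. Orange jaws at +y and -y, 18 mm above the floor, flared for 5 mm error, grip the plate by light springs: 3 to 10 N seats it. Free at +x and -x for fingers.
- bar (a point): Middle of the leaf's handle: a level round yellow bar 12 mm thick, along nest x, 68 mm clear between its arms, 44 mm clear of the leaf, only bench below. It turns in a light grip. It is 100 mm from the nest, on a radius of 160 mm about the stiff hinge (parallel, 60 mm behind the nest, 30 mm above the bench). It swings half a turn, up and over, stop to stop; 3 to 5 N; stays where left.
- cream_plate_center (a point): Centre of a plate of the same make and size with cream agar, loose on the bench; not to be moved.
Things that resemble listed ones, but are neither listed nor needed, are in the scene too. Leave any green look-alike of the part that bears red_plate_center alone.

How it is judged:
On the way:
1. the red plate sits lid up in the nest of the open leaf (distance between red_plate_center and nest below 0.01 m and angle between each of red_plate_center, nest's own z axis and vertical below 0.2 rad), for 0.2 s.
At the end, for the whole second after the job is handed in: The leaf is closed to within 10 degrees of its stop and the red plate lies upside down (within 10 degrees) inside the closed cradle, its centre within 12 mm of the nest's centre (angle between each of nest, red_plate_center's own z axis and vertical above 2.96 rad and distance between red_plate_center and nest below 0.012 m); the robot touches nothing.
It fails at once if the cream plate is moved by more than 20 mm (distance of cream_plate_center from where it was at the start of the episode above 0.02 m).
It also fails if it takes over 61 s, if anything falls off the work surface, if the arm or the gripper's body presses on something with over 40 N, if the wrist force passes 120 N, or if a joint passes its speed limit or range.

ROBOT

A 7-joint arm with a two-finger parallel gripper is mounted at the origin on the work surface. World frame = base frame: x ahead of the robot, y to its left, z up, the work surface at z = 0. Lengths are in m, angles in rad, forces in N, time in s.
With the tool pointing down it reaches from about 0.4 to 0.875 m from the base axis. Payload 4.4 kg.
Tool frame: the origin (TCP) lies on the centre line of the jaws, within the pads' length; the fingertips stand 22 mm ahead of it and the grasp point (between the pads) lies 3 mm ahead of it (tips_ahead is the distance from the TCP to the fingertips, in m); z points along the fingers, y is the direction in which the jaws open and shut (so a half turn about z gives the same grasp; the last joint's range is limited). The gripper opens to 85 mm and grips with 20 to 120 N. Pads are 22 mm wide; open, the fingers measure 114 mm over their backs; the gripper's body (76 mm by 85 mm) begins 54 mm behind the grasp point. The pads swing forward as they close: fully open they stand 13 mm farther back than shut.
Start: joints at [-1.332, 0.628, 0.038, 1.517, -0.027, 0.996, -0.02], TCP at [0.195, 0.62, 0.22] pointing down, gripper open.
Joint ranges: [-3.06, 3.06], [-0.37, 2.12], [-1.25, 1.32], [0.18, 2.47], [-1.1, 4.24], [0.23, 1.98], [-2.94, 2.94]. Speed limits (rad/s): [2.57, 2.57, 3.14, 3.14, 3.14, 3.14, 3.14].

INTERFACE

Orientations are given as a unit quaternion [x, y, z, w].
In Python, from bench import * gives the robot as it stands.
- The arm moves only by the tool servo_tool, never from a script. Its argument "targets" is a list that holds one entry, the list of rows, each a list of 4 numbers: the shift along the tool's x, y, z in m, then the turn about the tool's z in degrees. In form: [[[x, y, z, roll], ...]]. A call has exactly 10 rows; each row is the pose to reach, as a shift and turn from the pose commanded when the call began, along the tool's axes at that moment; what a row does not reach only later rows make up. A row lasts 1/8 s, in which the tool goes at most 62.5 mm and 10.7 degrees, less where a joint would pass 70% of its speed; a pose out of reach is approached as far as the arm can. A call with a gripper value outside its range is refused whole. "hand" is the closure, from -1 (fully open) to 1 (shut), so that 0 is half open, set as the call begins (left out, the last holds). The fingers move at their own pace and stop on an object; the grip force is fixed at half the most. Time passes only in rows, so rows that repeat a pose let the fingers close, or fill a call up. It gives the time, the measured TCP pose, the force and the opening at its end, in the units of the state.
- get_state(): the state, without advancing time (a new reading comes with each control period).
- camera(name): name is "scene" or "side" or "wrist"; returns a dict with "pixels" (400x640x3 uint8, red, green, blue), "vertical_fov" (degrees; the focal length in pixels is half the picture's height over the tangent of half this angle, whatever the lens; pixels are square), "cx", "cy" (the principal point, pixels), "view" (4x4, takes a point from world to camera coordinates). Camera axes: x right, y down, z forward; pixel columns grow to the right and rows downward; lengths in m; the calibration is good to about 2 mm. The wrist camera is an equidistant fisheye: a pixel r from the principal point sees the ray r / f radians off the axis. A picture is of the moment at which its call begins. There is no depth.
- close_job(): hands the job in, once; it reports no verdict.
The state is a dict: "clock": time; "joints": joint angles; "joint_vel": joint speeds; "tau": joint torques, N m; "tcp_pos": TCP position; "eef_rot": TCP orientation; "ft_force": force on the tool from outside, world axes, zero at the start; "torque": the same for the moment, N m; "opening": finger opening in m.
Only numpy, scipy, OpenCV 4.12 (cv2) and the standard library are available. Lean on these libraries where they do the work, as an engineer would, in place of code of your own. Each camera call takes 0.05 s, during which the arm holds its last target.

## Working session

There is one attempt and no reset: what is moved stays moved. The work goes in short steps, Python scripts to look and compute and a tool call to move; the robot and the scene stay as the last step left them, time stands still between calls to the robot, and variables do not carry over. Pictures are saved under pics/ and viewed, and the job is handed in when it is done.

Besides the shell and the picture viewer there is one more tool, called after "Request:" by a JSON object that holds its "method" and its "body", one argument or row to a line. servo_tool: Moves the arm, as the interface text tells. Its arguments: {"type":"object","properties":{"targets":{"type":"array"},"hand":{"type":"number"}},"required":["targets"]}

```bash
ls; mkdir -p pics; python3 - <<'E'
from bench import *
import cv2
s=get_state(); print({k:(v if not hasattr(v,'__len__') else [round(float(x),4) for x in v]) for k,v in s.items()})
for n in ["scene","side","wrist"]:
    c=camera(n); cv2.imwrite(f"pics/{n}0.png",c["pixels"][:,:,::-1]); print(n,c["vertical_fov"],c["cx"],c["cy"],c["view"])
E
```

```text
pics
{'clock': 0.0, 'joints': [-1.3318, 0.6293, 0.0384, 1.5184, -0.027, 0.9963, -0.02], 'joint_vel': [0.0001, -0.0005, -0.0005, 0.0002, 0.0002, -0.0009, -0.0008], 'tau': [0.001, -56.342, 1.2262, -19.3437, 0.011, 0.0106, 0.0], 'tcp_pos': [0.1948, 0.6194, 0.2191], 'eef_rot': [0.1518, 0.9884, -0.0009, -0.0001], 'ft_force': [-0.0851, 0.3735, -0.8915], 'torque': [0.026, -0.0226, 0.0268], 'opening': 0.0853530640574291}
scene 44.784963633285045 320.700087885137 196.6433222106748 [[-0.80615311  0.59168014  0.00563674  0.38801541]
 [ 0.40942278  0.56465781 -0.71661324 -0.16342281]
 [-0.42718866 -0.57539218 -0.69744798  1.10325279]
 [ 0.          0.          0.          1.        ]]
side 49.46825702968244 325.61272938389254 195.89673282522148 [[ 0.9843171  -0.17612241 -0.01003741 -0.4856597 ]
 [-0.12733617 -0.66997726 -0.7313795   0.10274235]
 [ 0.12208748  0.72118747 -0.68189683  0.84605489]
 [ 0.          0.          0.          1.        ]]
wrist 65.70646984690485 320.4981122713821 199.4349253144775 [[ 0.29908909  0.95422443 -0.001206   -0.64910301]
 [ 0.91872789 -0.2876212   0.27057923 -0.0365397 ]
 [ 0.25784644 -0.08203528 -0.96269696  0.37803434]
 [ 0.          0.          0.          1.        ]]
```

View pics/scene0.png

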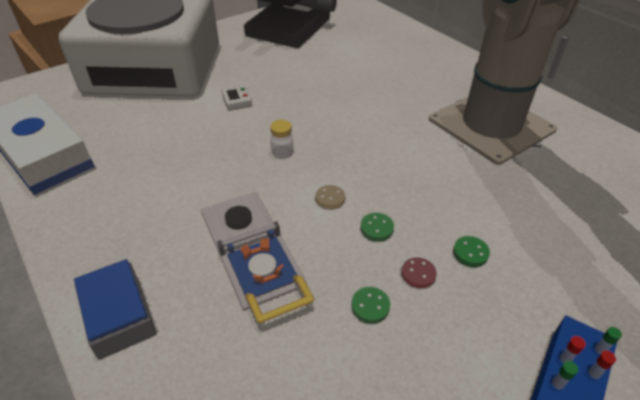

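View pics/side0.png

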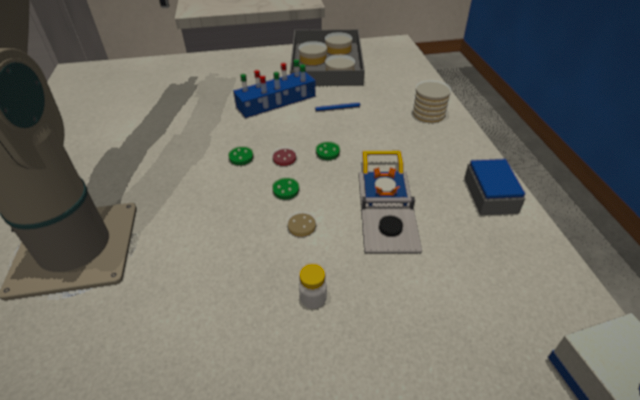

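View pics/wrist0.png

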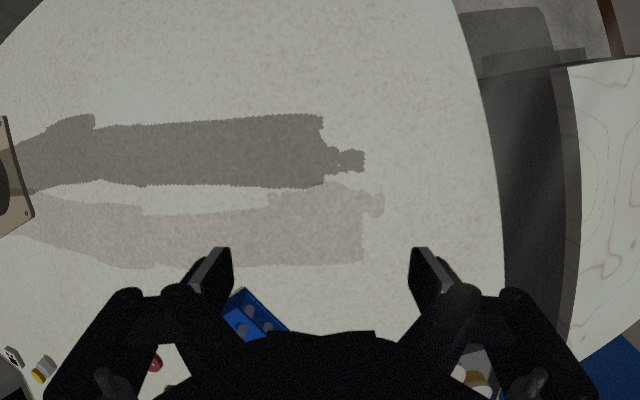

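Scene view: the red plate is at (419,272), greens at (378,226), (472,251) and (371,304), and cream at (330,197). The flip cradle's blue leaf is at (262,265), its yellow bar at (282,303), and the lid plate at (240,215). In the side view, red is at (285,157), the nest at (385,186) and the bar at (383,154).

```bash
cat > h.py <<'E'
import numpy as np, cv2
from bench import *
def f(c): return 200/np.tan(np.radians(c["vertical_fov"])/2)
def ray(c,u,v,fish=False):
    F=f(c); x=(u-c["cx"])/F; y=(v-c["cy"])/F
    if fish:
        r=np.hypot(x,y); d=np.array([x*np.sin(r)/r,y*np.sin(r)/r,np.cos(r)]) if r>1e-9 else np.array([0,0,1.])
    else: d=np.array([x,y,1.])
    V=np.array(c["view"]); R=V[:3,:3]; o=-R.T@V[:3,3]; d=R.T@d
    return o,d/np.linalg.norm(d)
def atz(c,u,v,z,fish=False):
    o,d=ray(c,u,v,fish); return o+d*(z-o[2])/d[2]
def tri(rs):
    A=sum(np.eye(3)-np.outer(d,d) for o,d in rs); b=sum((np.eye(3)-np.outer(d,d))@o for o,d in rs)
    return np.linalg.solve(A,b)
def proj(c,P,fish=False):
    V=np.array(c["view"]); p=V[:3,:3]@np.array(P)+V[:3,3]
    if fish:
        t=np.arctan2(np.hypot(p[0],p[1]),p[2]); q=p[:2]/np.hypot(p[0],p[1])*t
    else: q=p[:2]/p[2]
    return q*f(c)+[c["cx"],c["cy"]]
E
python3 - <<'E'
from h import *
s=camera("scene"); d=camera("side")
for n,c,b in [("s",s,(190,180,330,335)),("d",d,(345,135,435,260)),("sr",s,(340,180,500,330)),("dr",d,(220,130,350,245))]:
    x0,y0,x1,y1=b; im=c["pixels"][y0:y1,x0:x1,::-1]; im=cv2.resize(im,None,fx=5 if n[0]=='d' and n!='dr' else 4,fy=5 if n=='d' else 4,interpolation=cv2.INTER_CUBIC)
    if im.shape[0]>600: im=im[:600]
    cv2.imwrite(f"pics/crop_{n}.png",im)
def cent(c,lo,hi,box,hsv2=None):
    h=cv2.cvtColor(c["pixels"],cv2.COLOR_RGB2HSV); m=cv2.inRange(h,np.array(lo),np.array(hi))
    if hsv2: m|=cv2.inRange(h,np.array(hsv2[0]),np.array(hsv2[1]))
    k=np.zeros_like(m); x0,y0,x1,y1=box; k[y0:y1,x0:x1]=m[y0:y1,x0:x1]
    k=cv2.morphologyEx(k,cv2.MORPH_CLOSE,np.ones((5,5))); y,x=np.nonzero(k); return x.mean(),y.mean(),len(x),x.min(),x.max(),y.min(),y.max()
r2=((165,60,40),(180,255,255))
a=cent(s,(0,60,40),(8,255,255),(395,250,445,295),r2); b=cent(d,(0,60,40),(8,255,255),(265,140,305,172),r2)
print(a,b); print("red",atz(s,a[0],a[1],.0075),atz(d,b[0],b[1],.0075),tri([ray(s,*a[:2]),ray(d,*b[:2])]))
for n,p,q,z in [("nest",(262,265),(385,186),.021),("bar",(282,303),(383,154),.03),("cream",(330,197),(302,225),.008),("jar",(281,128),(313,272),.07),("gA",(378,226),(286,188),.0075),("gB",(472,251),(241,156),.0075),("gC",(371,304),(328,151),.0075)]:
    print(n,atz(s,*p,z).round(3),atz(d,*q,z).round(3),tri([ray(s,*p),ray(d,*q)]).round(3))
E
```

```text
(np.float64(418.49264705882354), np.float64(272.5171568627451), 816, np.int64(402), np.int64(435), np.int64(258), np.int64(287)) (np.float64(283.9723926380368), np.float64(157.07055214723925), 326, np.int64(273), np.int64(295), np.int64(149), np.int64(165))
red [0.43312278 0.20497299 0.0075    ] [0.42843397 0.20245928 0.0075    ] [0.42986967 0.20416404 0.00515218]
nest [0.637 0.051 0.021] [0.632 0.042 0.021] [0.634 0.047 0.016]
bar [0.653 0.136 0.03 ] [0.654 0.141 0.03 ] [0.653 0.137 0.033]
cream [ 0.444 -0.021  0.008] [ 0.44  -0.027  0.008] [ 0.441 -0.024  0.005]
jar [ 0.443 -0.187  0.07 ] [ 0.439 -0.193  0.07 ] [ 0.44  -0.191  0.066]
gA [0.419 0.088 0.007] [0.421 0.091 0.007] [0.421 0.089 0.009]
gB [0.327 0.226 0.007] [0.327 0.226 0.007] [0.327 0.226 0.008]
gC [0.535 0.205 0.007] [0.536 0.206 0.007] [0.536 0.205 0.008]
```

View pics/crop_s.png

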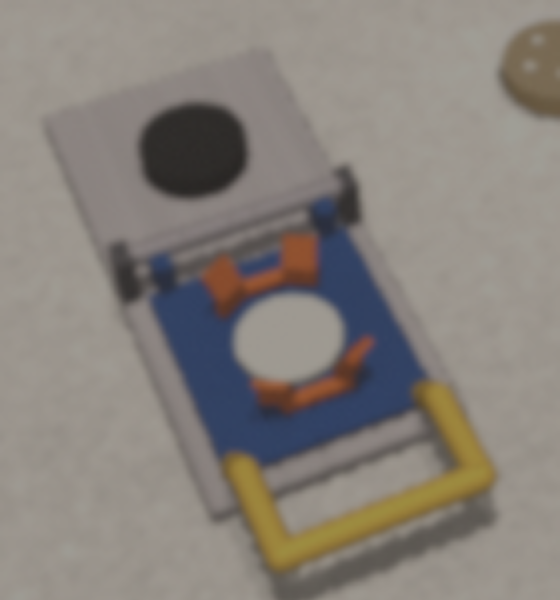

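View pics/crop_d.png

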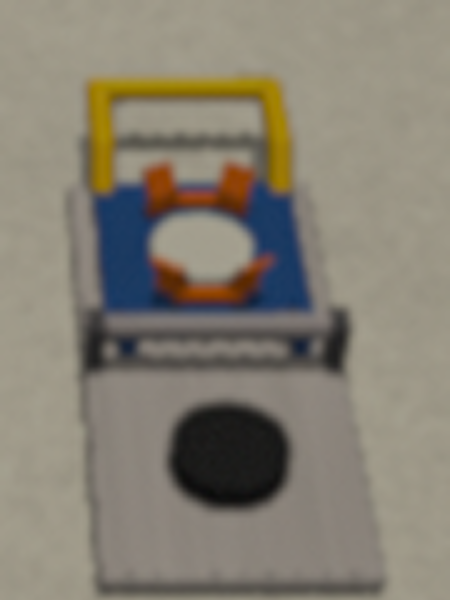

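View pics/crop_sr.png

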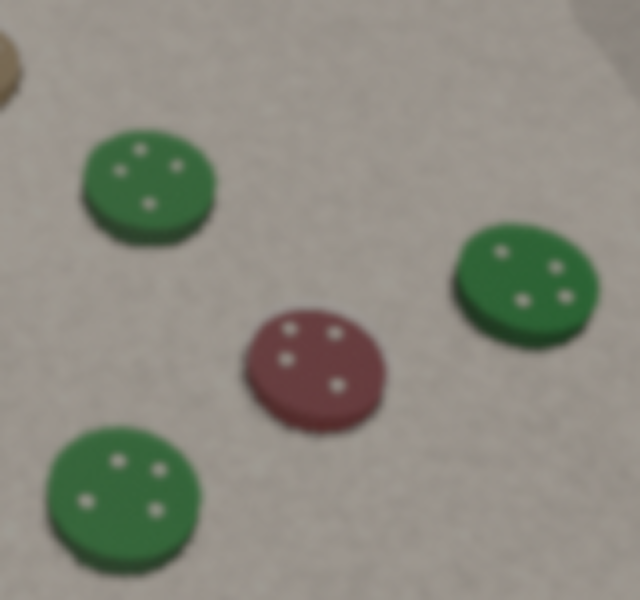

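```bash
python3 - <<'E'
from h import *
import bench
print([n for n in dir(bench) if not n.startswith('__')], getattr(bench,'tips_ahead',None))
from scipy.optimize import least_squares
s=camera("scene"); d=camera("side")
S=lambda x,y:(x/4+190-.4,y/4+180-.4); D=lambda x,y:(x/5+345-.4,y/5+135-.4)
obs=[(s,S(288,337),(0,0,.021)),(d,D(202,247),(0,0,.021)),(s,S(281,547),(-.04,.1,.03)),(s,S(480,475),(.04,.1,.03)),(d,D(97,90),(-.04,.1,.03)),(d,D(275,90),(.04,.1,.03)),
(s,S(240,462),(-.04,.05,.03)),(s,S(430,390),(.04,.05,.03))]
# handedness: in the scene, +x end unknown -> try both
for sg in (1,-1):
    def res(p):
        x,y,t=p; Y=np.array([np.cos(t),np.sin(t)]); X=np.array([Y[1],-Y[0]])*sg
        return np.concatenate([proj(c,[*(np.array([x,y])+X*q[0]+Y*q[1]),q[2]])-uv for c,uv,q in obs])
    r=least_squares(res,[.634,.047,1.36]); print(sg,r.x.round(4),np.degrees(r.x[2]),r.cost,r.fun.round(1))
E
```

```text
['Unreachable', 'camera', 'close_job', 'get_state', 'tips_ahead'] 0.022
1 [0.6734 0.0532 2.0723] 118.73200308872616 5279.745775603014 [-18.6  13.   17.   -3.6  50.8 -39.6 -22.8  18.8  -6.    9.9 -16.2  -3.7
  32.9 -29.3 -40.   27.6]
-1 [0.6365 0.0494 1.4013] 80.28775346319468 1234.1677558463443 [  0.1   0.6   1.2  -0.4   1.1   3.2   1.    0.4  35.   -0.5 -34.9  -0.1
  -0.8  -1.5  -0.3  -2.5]
```

```bash
python3 - <<'E'
from h import *
from scipy.optimize import least_squares
s=camera("scene"); d=camera("side")
S=lambda x,y:(x/4+190-.4,y/4+180-.4); D=lambda x,y:(x/5+345-.4,y/5+135-.4)
obs=[(s,S(288,337),(0,0,.021)),(d,D(202,247),(0,0,.021)),(s,S(281,547),(.04,.1,.03)),(s,S(480,475),(-.04,.1,.03)),(d,D(97,90),(-.04,.1,.03)),(d,D(275,90),(.04,.1,.03)),
(s,S(240,462),(.04,.05,.03)),(s,S(430,390),(-.04,.05,.03))]
def res(p):
        x,y,t=p; Y=np.array([np.cos(t),np.sin(t)]); X=np.array([Y[1],-Y[0]])
        return np.concatenate([proj(c,[*(np.array([x,y])+X*q[0]+Y*q[1]),q[2]])-uv for c,uv,q in obs])
r=least_squares(res,[.634,.047,1.36]); print(r.x.round(4),np.degrees(r.x[2]),r.cost,r.fun.round(1))
x,y,t=r.x;Y=np.array([np.cos(t),np.sin(t)]); print("bar",r.x[:2]+.1*Y,"hinge",r.x[:2]-.06*Y)
st=get_state(); from scipy.spatial.transform import Rotation as R
M=R.from_quat(st["eef_rot"]).as_matrix(); print(M.round(3))
tgt=np.array([.431,.204,.15]); print(M.T@(tgt-st["tcp_pos"]), "tool y ang",np.degrees(np.arctan2(M[1,1],M[0,1])))
E
```

```text
[0.6352 0.0492 1.3816] 79.16101533083415 10.949241036813609 [ 0.8  0.1  0.7 -0.3  0.4  2.7  0.7  0.8  1.  -0.1 -0.2 -0.2 -0.9 -2.2
 -0.1 -2.4]
bar [0.6540003  0.14740104] hinge [ 0.62391236 -0.00974448]
[[-0.954  0.3   -0.   ]
 [ 0.3    0.954 -0.   ]
 [ 0.    -0.    -1.   ]]
[-0.34993929 -0.32599665  0.06996944] tool y ang 72.53585982233783
```

Request:
{"method": "servo_tool", "body": {
  "targets": [
    [[-0.035, -0.033, 0, 8], [-0.07, -0.065, 0, 17], [-0.11, -0.1, 0, 26], [-0.15, -0.14, 0, 36], [-0.195, -0.18, 0, 46], [-0.24, -0.225, 0.01, 56], [-0.28, -0.265, 0.03, 66], [-0.32, -0.3, 0.05, 76], [-0.35, -0.326, 0.07, 83.3], [-0.35, -0.326, 0.07, 83.3]]
  ],
  "hand": -1
}}

```text
clock: 1.7
tcp_pos: [0.4321, 0.2004, 0.1492]
eef_rot: [0.772, 0.635, -0.001, 0.001]
ft_force: [-1.1, -0.1, -0.2]
opening: 0.0856
```

```bash
cat >> h.py <<'E'
from scipy.spatial.transform import Rotation as Rt
def show(tag,names=("wrist",)):
    st=get_state(); M=Rt.from_quat(st["eef_rot"]).as_matrix()
    print("t",round(st["clock"],2),"tcp",np.round(st["tcp_pos"],4),"yang",round(np.degrees(np.arctan2(M[1,1],M[0,1])),2),"tilt",M[2].round(3),"F",np.round(st["ft_force"],1),"open",round(st["opening"],4),"j",np.round(st["joints"],2))
    cs=[]
    for n in names:
        c=camera(n); cv2.imwrite(f"pics/{tag}_{n}.png",c["pixels"][:,:,::-1]); cs.append(c)
    return st,M,cs
E
python3 - <<'E'
from h import *
st,M,(w,)=show("a")
print(proj(w,[.431,.204,.015],True),proj(w,[.6352,.0492,.021],True))
E
```

```text
t 1.7 tcp [0.4321 0.2004 0.1492] yang -11.16 tilt [-0.003 -0.    -1.   ] F [-1.1 -0.1 -0.2] open 0.0856 j [-0.77  0.52  0.4   2.07 -0.34  0.61 -0.33]
[317.83310978 183.05418435] [508.40242042 277.37573585]
```

View pics/a_wrist.png

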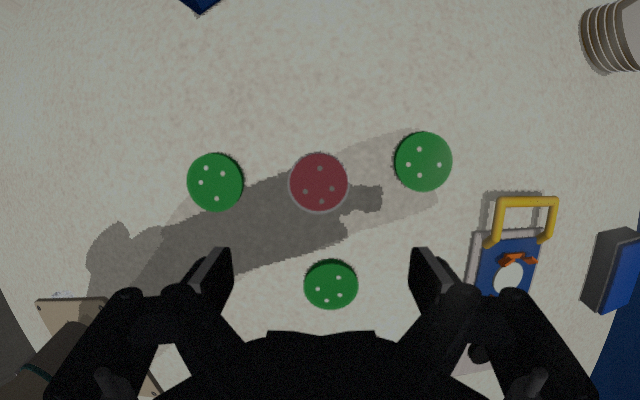

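```bash
python3 - <<'E'
from h import *
st=get_state(); M=Rt.from_quat(st["eef_rot"]).as_matrix(); w=camera("wrist")
h=cv2.cvtColor(w["pixels"],cv2.COLOR_RGB2HSV); m=cv2.inRange(h,(0,80,40),(10,255,255))|cv2.inRange(h,(165,80,40),(180,255,255))
k=np.zeros_like(m);k[145:220,280:360]=m[145:220,280:360]; cs,_=cv2.findContours(k,cv2.RETR_EXTERNAL,cv2.CHAIN_APPROX_NONE); c=max(cs,key=cv2.contourArea); (u,v),rad=cv2.minEnclosingCircle(c); e=cv2.fitEllipse(c); print(u,v,rad,e)
P=atz(w,*e[0],.012,True); print("red",P, "at .015",atz(w,*e[0],.015,True))
print("now",np.round(st["tcp_pos"],4),"tool shift",M.T@(P-st["tcp_pos"]))
for t in (0,.01,.022):
  for x in (-.011,.011): print(t,x,proj(w,st["tcp_pos"]+M@[x,.0428,t],True).round(0),proj(w,st["tcp_pos"]+M@[x,-.0428,t],True).round(0))
cv2.imwrite("pics/tips.png",cv2.resize(w["pixels"][230:340,170:470,::-1],None,fx=2.6,fy=2.6,interpolation=cv2.INTER_CUBIC)*1)
E
```

```text
319.4587707519531 184.1597900390625 28.68229866027832 ((319.4054260253906, 184.1687774658203), (56.028079986572266, 56.37057876586914), 75.95562744140625)
red [0.4313907  0.20439296 0.012     ] at .015 [0.43153611 0.20506787 0.015     ]
now [0.4314 0.2028 0.1497] tool shift [ 0.00171859 -0.00026953  0.13767344]
0 -0.011 [394. 261.] [243. 261.]
0 0.011 [398. 225.] [240. 225.]
0.01 -0.011 [391. 254.] [247. 253.]
0.01 0.011 [394. 219.] [244. 218.]
0.022 -0.011 [387. 245.] [251. 245.]
0.022 0.011 [390. 212.] [249. 212.]
```

View pics/tips.png

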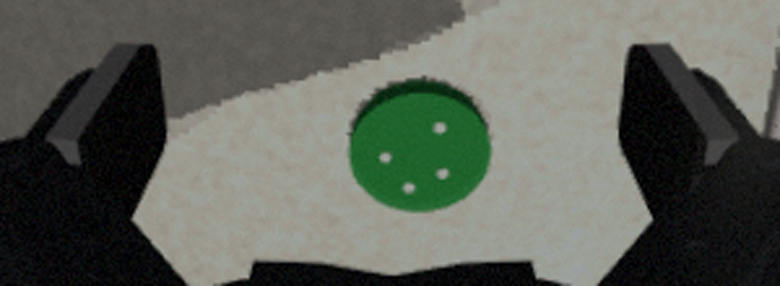

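Request:
{"method": "servo_tool", "body": {
  "targets": [
    [[0, 0, 0.02, 0], [0, 0, 0.045, 0], [0, 0, 0.07, 0], [0, 0, 0.09, 0], [0, 0, 0.105, 0], [0, 0, 0.112, 0], [0, 0, 0.115, 0], [0, 0, 0.115, 0], [0, 0, 0.115, 0], [0, 0, 0.115, 0]]
  ]
}}

```text
clock: 3.05
tcp_pos: [0.4313, 0.2042, 0.0353]
eef_rot: [0.77, 0.638, 0.0, 0.0]
ft_force: [0.1, -0.1, 0.0]
opening: 0.0853
```

```bash
python3 - <<'E'
from h import *
st,M,(s,d,w)=show("b",("scene","side","wrist"))
print(M.T@(np.array([.4314,.2044,.012])-st["tcp_pos"]))
a=cv2.resize(s["pixels"][195:325,350:500,::-1],None,fx=4,fy=4,interpolation=cv2.INTER_CUBIC)
cv2.imwrite("pics/b_s.png",a)
h=cv2.cvtColor(w["pixels"],cv2.COLOR_RGB2HSV)
E
```

```text
t 3.05 tcp [0.4313 0.2042 0.0353] yang -10.77 tilt [ 0.     0.001 -1.   ] F [ 0.1 -0.1  0. ] open 0.0853 j [-0.65  0.72  0.22  2.14 -0.47  0.33 -0.22]
[2.47057527e-04 5.70386114e-05 2.33475827e-02]
```

View pics/b_s.png

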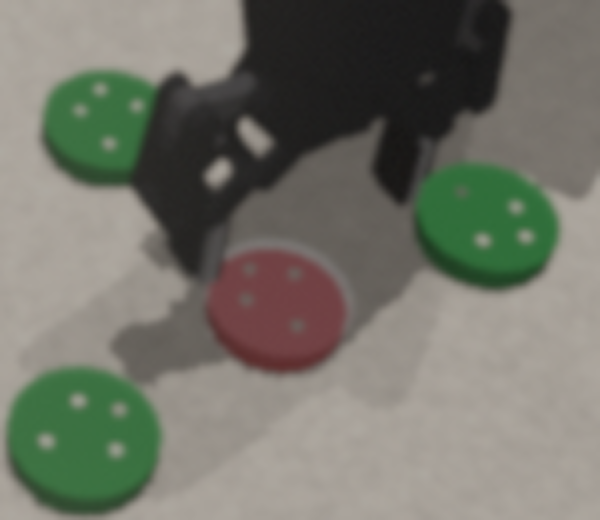

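View pics/b_wrist.png

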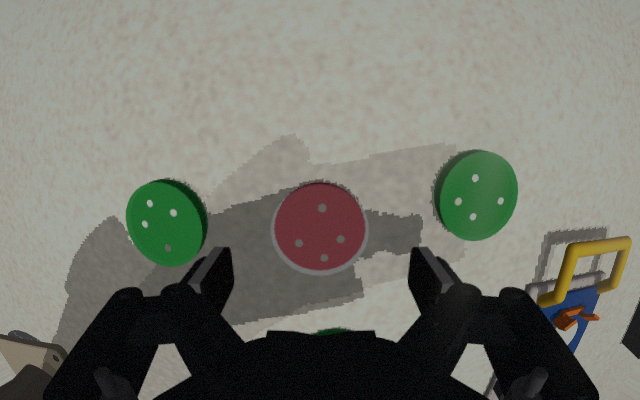

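View pics/b_side.png

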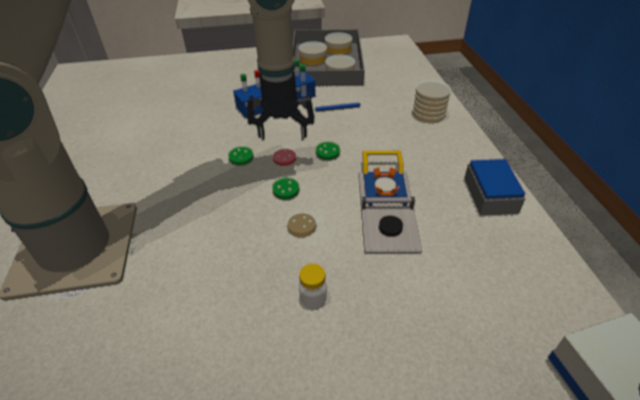

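```bash
python3 - <<'E'
from h import *
s=camera("scene");d=camera("side"); st=get_state();M=Rt.from_quat(st["eef_rot"]).as_matrix()
a=cv2.resize(d["pixels"][90:180,220:360,::-1],None,fx=5,fy=5,interpolation=cv2.INTER_CUBIC); cv2.imwrite("pics/b_d.png",a)
for t in (-.013,0,.009,.022):
  print(t,[[proj(c,st["tcp_pos"]+M@[x,.05,t]).round(1) for x in (-.011,.011)] for c in (s,d)])
for y in (.05,-.05):
  for t in (-.013,0,.009,.022):
    P=st["tcp_pos"]+M@[0,y,t]; u=(proj(s,P)-[350,195])*4; v=(proj(d,P)-[220,90])*5; print(y,t,u.round(),v.round())
E
```

```text
-0.013 [[array([392. , 261.7]), array([399.6, 271.9])], [array([304.9, 145.5]), array([305.3, 139.9])]]
0 [[array([391.1, 266.8]), array([398.6, 277. ])], [array([305.2, 150. ]), array([305.6, 144.4])]]
0.009 [[array([390.5, 270.2]), array([397.9, 280.5])], [array([305.3, 153.1]), array([305.7, 147.5])]]
0.022 [[array([389.7, 275.2]), array([396.9, 285.4])], [array([305.5, 157.5]), array([306. , 151.9])]]
0.05 -0.013 [183. 287.] [426. 264.]
0.05 0 [179. 307.] [427. 286.]
0.05 0.009 [177. 321.] [428. 301.]
0.05 0.022 [173. 341.] [429. 323.]
-0.05 -0.013 [395. 202.] [212. 264.]
-0.05 0 [389. 223.] [215. 286.]
-0.05 0.009 [385. 237.] [217. 302.]
-0.05 0.022 [379. 257.] [220. 324.]
```

View pics/b_d.png

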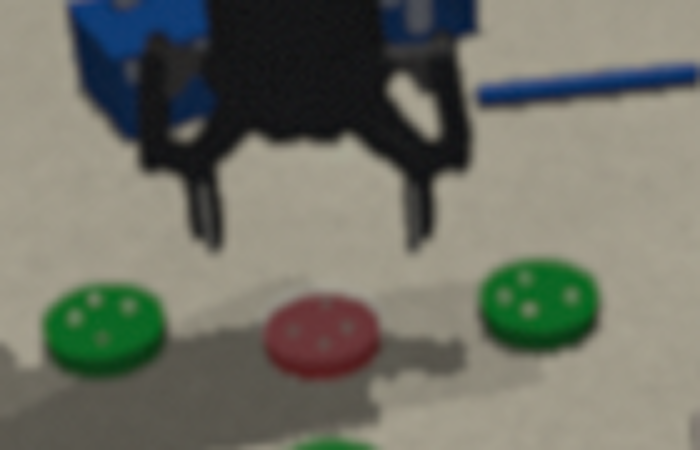

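Red plate confirmed between the open fingers. In the images the open tips stand higher (z≈0.05) than the stated geometry gives, so I'm descending in checked steps.

Request:
{"method": "servo_tool", "body": {
  "targets": [
    [[0, 0, 0.004, 0], [0, 0, 0.008, 0], [0, 0, 0.011, 0], [0, 0, 0.013, 0], [0, 0, 0.015, 0], [0, 0, 0.015, 0], [0, 0, 0.015, 0], [0, 0, 0.015, 0], [0, 0, 0.015, 0], [0, 0, 0.015, 0]]
  ]
}}

```text
clock: 4.55
tcp_pos: [0.4311, 0.2041, 0.02]
eef_rot: [0.77, 0.638, 0.0, -0.0]
ft_force: [-0.1, -0.1, 0.1]
opening: 0.0855
```

```bash
python3 - <<'E'
from h import *
st,M,(s,d,w)=show("c",("scene","side","wrist"))
a=cv2.resize(s["pixels"][195:325,350:500,::-1],None,fx=3,fy=3,interpolation=cv2.INTER_CUBIC)
b=cv2.resize(d["pixels"][90:180,220:340,::-1],None,fx=3,fy=3,interpolation=cv2.INTER_CUBIC)
o=np.zeros((390,810,3),np.uint8);o[:390,:450]=a;o[:270,450:810]=b;cv2.imwrite("pics/c_sd.png",o[:,:800])
E
```

```text
t 4.55 tcp [0.4311 0.2041 0.02  ] yang -10.77 tilt [ 0.  0. -1.] F [-0.1 -0.1  0.1] open 0.0855 j [-0.63  0.75  0.2   2.14 -0.49  0.29 -0.2 ]
```

View pics/c_sd.png

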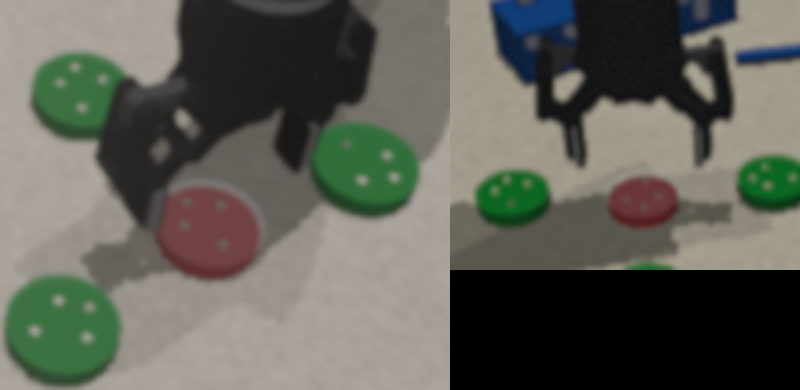

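View pics/c_wrist.png

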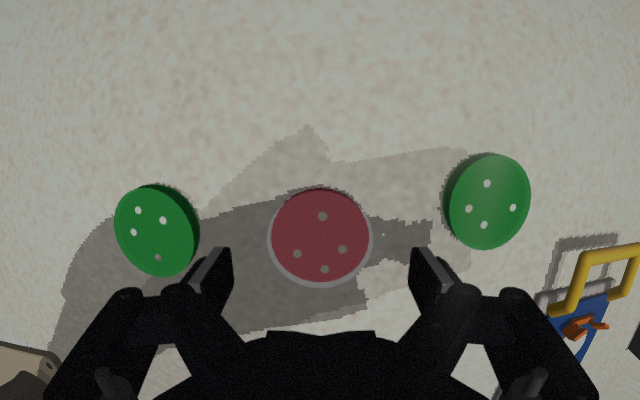

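```bash
python3 - <<'E'
from h import *
w=camera("wrist"); st=get_state();M=Rt.from_quat(st["eef_rot"]).as_matrix()
V=np.array(w["view"]); o=-V[:3,:3].T@V[:3,3]; print("cam in tool",M.T@(o-st["tcp_pos"]))
for u,v,y in [(231,247,-.0427),(411,247,.0427),(233,285,-.0427),(409,285,.0427)]:
    o,d=ray(w,u,v,True); o=M.T@(o-st["tcp_pos"]); d=M.T@d; print((o+d*(y-o[1])/d[1]).round(4))
s=camera("scene"); d=camera("side")
for p,q in [((350+153/3,195+228/3),(220+250/3,90+163/3)),((350+297/3,195+170/3),(220+130/3,90+163/3))]:
    P=tri([ray(s,*p),ray(d,*q)]); print("tip",P.round(4),(M.T@(P-st["tcp_pos"])).round(4))
cv2.imwrite("pics/c_tip.png",cv2.resize(w["pixels"][235:325,190:260,::-1],None,fx=6,fy=6,interpolation=cv2.INTER_CUBIC))
E
```

```text
cam in tool [ 0.06851882  0.00103976 -0.15384809]
[ 0.0066 -0.0427 -0.02  ]
[ 0.0102  0.0427 -0.0273]
[-0.0124 -0.0427 -0.0244]
[-0.0077  0.0427 -0.0317]
tip [0.4755 0.2013 0.0399] [ 0.0056  0.0441 -0.0199]
tip [0.384  0.2186 0.0394] [ 0.0055 -0.049  -0.0194]
```

View pics/c_tip.png

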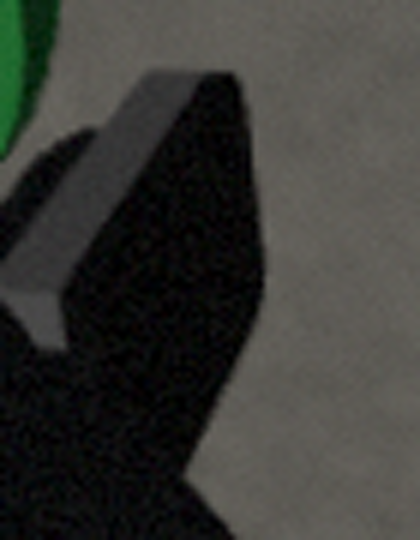

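Three independent views put the open tips about 20 mm *behind* the reported TCP (z≈0.040 now). This disagrees with the stated +22 mm ahead less 13 mm for being open. I'll go by the images and watch the force.

Request:
{"method": "servo_tool", "body": {
  "targets": [
    [[0, 0, 0.003, 0], [0, 0, 0.006, 0], [0, 0, 0.009, 0], [0, 0, 0.009, 0], [0, 0, 0.009, 0], [0, 0, 0.009, 0], [0, 0, 0.009, 0], [0, 0, 0.009, 0], [0, 0, 0.009, 0], [0, 0, 0.009, 0]]
  ]
}}

```text
clock: 6.1
tcp_pos: [0.4311, 0.204, 0.011]
eef_rot: [0.77, 0.638, -0.0, -0.0]
ft_force: [-0.3, 0.2, -0.2]
opening: 0.085
```

```bash
cat >> h.py <<'E'
def sd(s,d,tag,bs,bd,k=4):
    a=cv2.resize(s["pixels"][bs[1]:bs[3],bs[0]:bs[2],::-1],None,fx=k,fy=k,interpolation=cv2.INTER_CUBIC)
    b=cv2.resize(d["pixels"][bd[1]:bd[3],bd[0]:bd[2],::-1],None,fx=k,fy=k,interpolation=cv2.INTER_CUBIC)
    o=np.zeros((max(a.shape[0],b.shape[0]),a.shape[1]+b.shape[1],3),np.uint8);o[:a.shape[0],:a.shape[1]]=a;o[:b.shape[0],a.shape[1]:]=b
    assert o.shape[0]<=600 and o.shape[1]<=800,o.shape
    cv2.imwrite(f"pics/{tag}.png",o)
E
python3 - <<'E'
from h import *
st,M,(s,d)=show("d",("scene","side"))
sd(s,d,"d_sd",(370,225,470,305),(240,110,340,180))
E
```

```text
t 6.1 tcp [0.4311 0.204  0.011 ] yang -10.76 tilt [-0. -0. -1.] F [-0.3  0.2 -0.2] open 0.085 j [-0.63  0.77  0.19  2.14 -0.51  0.27 -0.19]
```

View pics/d_sd.png

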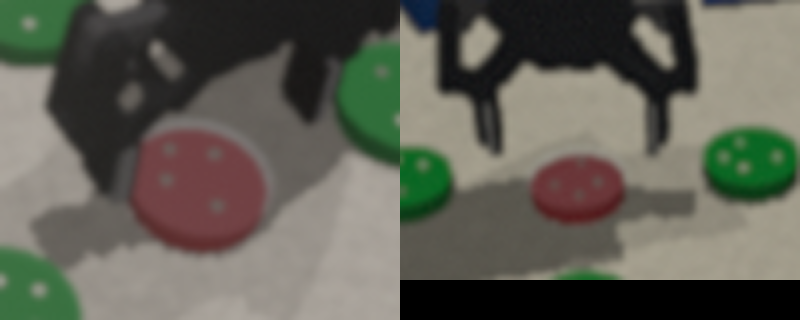

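Request:
{"method": "servo_tool", "body": {
  "targets": [
    [[0, 0, 0.003, 0], [0, 0, 0.006, 0], [0, 0, 0.009, 0], [0, 0, 0.012, 0], [0, 0, 0.015, 0], [0, 0, 0.015, 0], [0, 0, 0.015, 0], [0, 0, 0.015, 0], [0, 0, 0.015, 0], [0, 0, 0.015, 0]]
  ]
}}

```text
clock: 7.45
tcp_pos: [0.4311, 0.2041, -0.0039]
eef_rot: [0.77, 0.638, 0.0, -0.0]
ft_force: [0.3, -1.0, -0.0]
opening: 0.0852
```

```bash
python3 - <<'E'
from h import *
st,M,(s,d)=show("e",("scene","side"))
sd(s,d,"e_sd",(370,225,470,305),(240,110,340,180))
E
```

```text
t 7.45 tcp [ 0.4311  0.2041 -0.0039] yang -10.77 tilt [ 0.  0. -1.] F [ 0.3 -1.  -0. ] open 0.0852 j [-0.63  0.8   0.19  2.15 -0.58  0.24 -0.11]
```

View pics/e_sd.png

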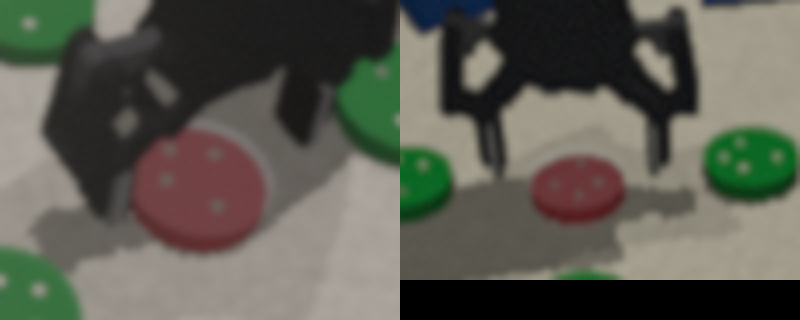

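Request:
{"method": "servo_tool", "body": {
  "targets": [
    [[0, 0, 0.0, 0], [0, 0, 0, 0], [0, 0, 0, 0], [0, 0, 0, 0], [0, 0, 0.002, 0], [0, 0, 0.003, 0], [0, 0, 0.003, 0], [0, 0, 0.003, 0], [0, 0, 0.003, 0], [0, 0, 0.003, 0]]
  ],
  "hand": -0.58
}}

```text
clock: 8.8
tcp_pos: [0.4311, 0.204, -0.007]
eef_rot: [0.77, 0.638, 0.0, -0.0]
ft_force: [-0.1, 0.7, 0.2]
opening: 0.0675
```

```bash
python3 - <<'E'
from h import *
st,M,(s,d,w)=show("f",("scene","side","wrist"))
sd(s,d,"f_sd",(370,225,470,305),(240,110,340,180))
E
```

```text
t 8.8 tcp [ 0.4311  0.204  -0.007 ] yang -10.77 tilt [ 0.  0. -1.] F [-0.1  0.7  0.2] open 0.0675 j [-0.63  0.81  0.19  2.15 -0.62  0.24 -0.08]
```

View pics/f_sd.png

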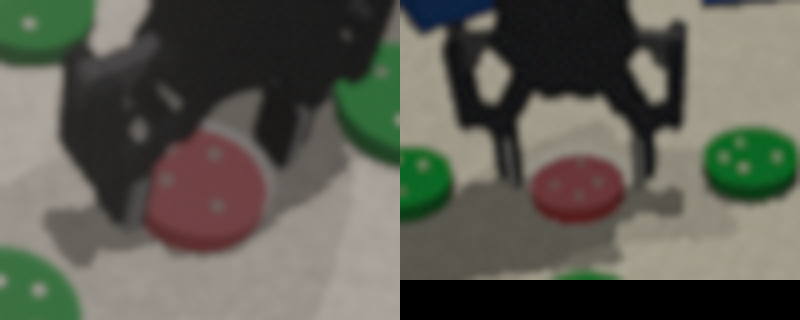

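View pics/f_wrist.png

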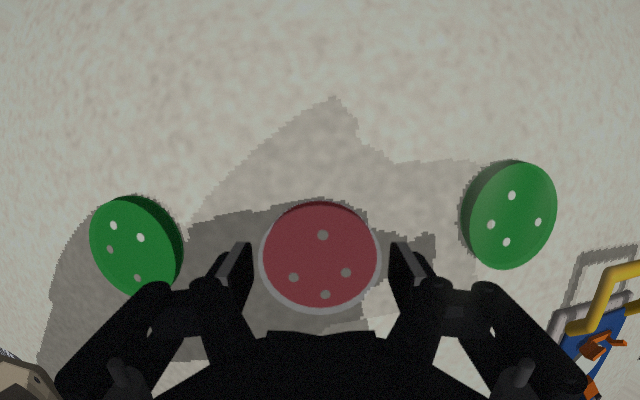

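```bash
python3 - <<'E'
from h import *
w=camera("wrist"); st=get_state();M=Rt.from_quat(st["eef_rot"]).as_matrix()
s=camera("scene"); d=camera("side")
for p,q in [((370+128/4,225+227/4),(240+(646-400)/4,110+183/4)),((370+280/4,225+167/4),(240+113/4,110+186/4))]:
    P=tri([ray(s,*p),ray(d,*q)]); print("tip",P.round(4),(M.T@(P-st["tcp_pos"])).round(4))
h=cv2.cvtColor(w["pixels"],cv2.COLOR_RGB2HSV); m=cv2.inRange(h,(0,80,40),(10,255,255))|cv2.inRange(h,(165,80,40),(180,255,255))
k=np.zeros_like(m);k[190:320,250:390]=m[190:320,250:390]; cs,_=cv2.findContours(k,cv2.RETR_EXTERNAL,cv2.CHAIN_APPROX_NONE); c=max(cs,key=cv2.contourArea); e=cv2.fitEllipse(c); print(e)
P=atz(w,*e[0],.012,True); print(P,M.T@(P-st["tcp_pos"]))
E
```

```text
tip [0.4691 0.2019 0.0068] [ 0.005   0.0377 -0.0138]
tip [0.3923 0.2159 0.0038] [ 0.0045 -0.0403 -0.0107]
((319.3486633300781, 254.193359375), (105.70218658447266, 112.39647674560547), 91.02533721923828)
[0.4320776  0.20707101 0.012     ] [ 0.00317524  0.00042928 -0.01898873]
```

Request:
{"method": "servo_tool", "body": {
  "targets": [
    [[0.0015, 0, 0, 0], [0.0015, 0, 0, 0], [0.0015, 0, 0, 0], [0.0015, 0, 0, 0], [0.0015, 0, 0, 0], [0.0015, 0, 0, 0], [0.0015, 0, -0.005, 0], [0.0015, 0, -0.015, 0], [0.0015, 0, -0.03, 0], [0.0015, 0, -0.04, 0]]
  ],
  "hand": 1
}}

```text
clock: 10.35
tcp_pos: [0.4317, 0.2059, 0.0343]
eef_rot: [0.77, 0.638, 0.001, 0.0]
ft_force: [0.8, -1.1, 0.4]
opening: 0.0566
```

```bash
python3 - <<'E'
from h import *
st,M,(s,d,w)=show("g",("scene","side","wrist"))
sd(s,d,"g_sd",(370,225,470,305),(240,90,340,180))
E
```

```text
t 10.35 tcp [0.4317 0.2059 0.0343] yang -10.75 tilt [ 0.001  0.001 -1.   ] F [ 0.8 -1.1  0.4] open 0.0566 j [-0.69  0.73  0.28  2.14 -0.58  0.34 -0.11]
```

View pics/g_sd.png

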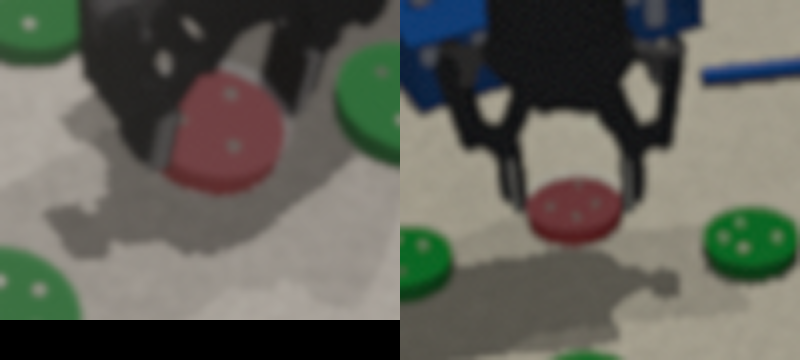

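View pics/g_wrist.png

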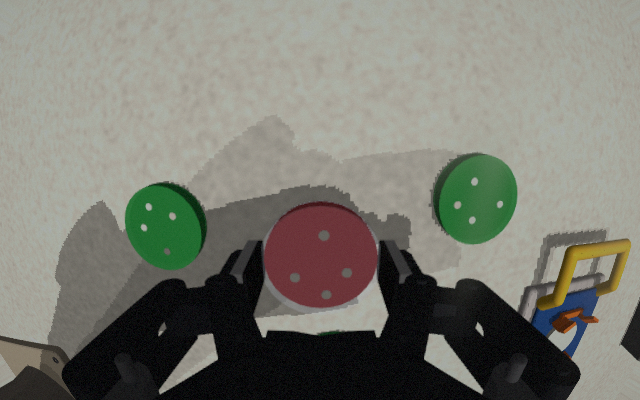

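Request:
{"method": "servo_tool", "body": {
  "targets": [
    [[0, 0, -0.04, 0], [-0.01, 0.013, -0.075, 0], [-0.03, 0.04, -0.086, 0], [-0.06, 0.075, -0.086, 0], [-0.09, 0.115, -0.086, 0], [-0.12, 0.155, -0.086, 0], [-0.15, 0.195, -0.086, 0], [-0.18, 0.225, -0.086, 0], [-0.194, 0.2435, -0.086, 0], [-0.194, 0.2435, -0.086, 0]]
  ]
}}

```text
clock: 11.75
tcp_pos: [0.6346, -0.0328, 0.1184]
eef_rot: [0.771, 0.636, -0.0, 0.0]
ft_force: [-0.1, 1.0, -0.1]
opening: 0.0568
```

```bash
python3 - <<'E'
from h import *
st,M,(w,)=show("h",("wrist",))
for q in [(0,0,.021),(0.04,.1,.03),(-.04,.1,.03)]:
    t=np.radians(79.16);Y=np.array([np.cos(t),np.sin(t)]); X=np.array([Y[1],-Y[0]]); print(proj(w,[*(np.array([.6352,.0492])+X*q[0]+Y*q[1]),q[2]],True).round(1))
E
```

```text
t 11.75 tcp [ 0.6346 -0.0328  0.1184] yang -10.94 tilt [-0.001 -0.    -1.   ] F [-0.1  1.  -0.1] open 0.0568 j [-0.24  0.76  0.42  1.66 -0.4   0.8   0.17]
[300.8  99.4]
[351.  -19.5]
[251.1 -16.7]
```

View pics/h_wrist.png

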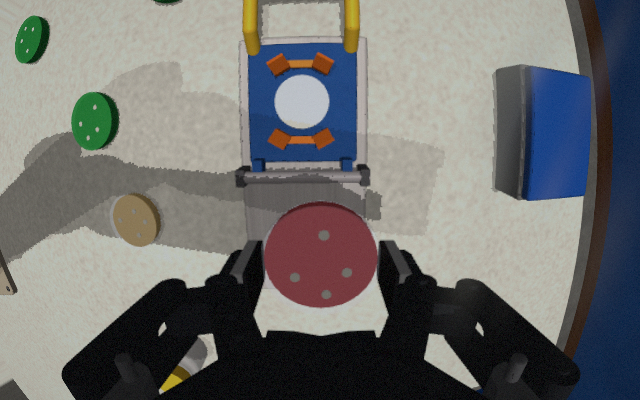

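```bash
python3 - <<'E'
from h import *
st=get_state();M=Rt.from_quat(st["eef_rot"]).as_matrix();w=camera("wrist")
h=cv2.cvtColor(w["pixels"],cv2.COLOR_RGB2HSV)
m=cv2.inRange(h,(0,0,130),(180,50,255)); k=np.zeros_like(m);k[74:131,273:331]=m[74:131,273:331]
c=max(cv2.findContours(k,cv2.RETR_EXTERNAL,cv2.CHAIN_APPROX_NONE)[0],key=cv2.contourArea);e=cv2.fitEllipse(c);print(e)
P=atz(w,*e[0],.021,True);print("nest",P, "tool",M.T@(P-st["tcp_pos"]))
A=atz(w,241,177,.03,True);B=atz(w,364,175,.03,True);d=B-A;print("hinge",(A+B)/2,np.linalg.norm(d),np.degrees(np.arctan2(d[1],d[0]))+90, np.linalg.norm(((A+B)/2-P)[:2]))
m=cv2.inRange(h,(0,80,40),(10,255,255))|cv2.inRange(h,(165,80,40),(180,255,255))
k=np.zeros_like(m);k[190:320,250:390]=m[190:320,250:390]; c=max(cv2.findContours(k,cv2.RETR_EXTERNAL,cv2.CHAIN_APPROX_NONE)[0],key=cv2.contourArea);e=cv2.fitEllipse(c);print(e)
for t in (-.018,-.0205):
  Q=atz(w,*e[0],st["tcp_pos"][2]-t,True); print("plate in tool",M.T@(Q-st["tcp_pos"]))
# orange jaws
m=cv2.inRange(h,(5,150,100),(18,255,255));n,l,S,C=cv2.connectedComponentsWithStats(m);print([(S[i][4],C[i].round(1)) for i in range(1,n) if S[i][4]>20])
E
```

```text
((303.4064025878906, 103.89934539794922), (52.83578109741211, 53.7621955871582), 73.07275390625)
nest [0.63527991 0.047482   0.021     ] tool [ 0.07714303 -0.01292663  0.09724026]
hinge [ 0.62332312 -0.00839244  0.03      ] 0.09966939493251432 80.03829311433125 0.057139462220027394
((320.25543212890625, 254.3582000732422), (104.83454132080078, 111.67290496826172), 90.05421447753906)
plate in tool [ 0.00261083  0.00082484 -0.01800123]
plate in tool [ 0.00382398  0.00082845 -0.02050116]
[(np.int32(702), array([302. ,  65.8])), (np.int32(699), array([302.5, 141.2]))]
```

Request:
{"method": "servo_tool", "body": {
  "targets": [
    [[0.02, -0.004, 0, 0], [0.045, -0.009, 0, 0], [0.065, -0.0125, 0.01, 0], [0.0715, -0.0137, 0.03, 0], [0.0715, -0.0137, 0.05, 0], [0.0715, -0.0137, 0.065, 0], [0.0715, -0.0137, 0.072, 0], [0.0715, -0.0137, 0.075, 0], [0.0715, -0.0137, 0.075, 0], [0.0715, -0.0137, 0.075, 0]]
  ]
}}

```text
clock: 13.1
tcp_pos: [0.6347, 0.0421, 0.0446]
eef_rot: [0.77, 0.638, 0.0, 0.0]
ft_force: [-0.4, 0.5, -0.1]
opening: 0.0567
```

```bash
python3 - <<'E'
from h import *
st,M,(s,d,w)=show("i",("scene","side","wrist"))
Q=st["tcp_pos"]+M@[.003,.0008,-.0145]; print("plate est",Q.round(4),"err to nest(tool)",(M.T@(np.array([.6353,.048,.0285])-Q)).round(4))
sd(s,d,"i_sd",(215,200,315,310),(340,130,440,230))
E
```

```text
t 13.1 tcp [0.6347 0.0421 0.0446] yang -10.77 tilt [ 0.     0.001 -1.   ] F [-0.4  0.5 -0.1] open 0.0567 j [-0.33  0.86  0.37  1.7  -0.46  0.67  0.1 ]
plate est [0.6361 0.0449 0.0591] err to nest(tool) [ 0.0029 -0.0014  0.0306]
```

View pics/i_sd.png

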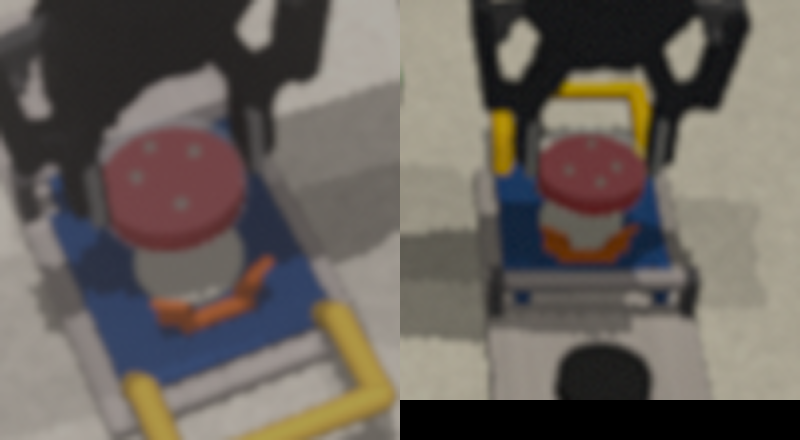

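View pics/i_wrist.png

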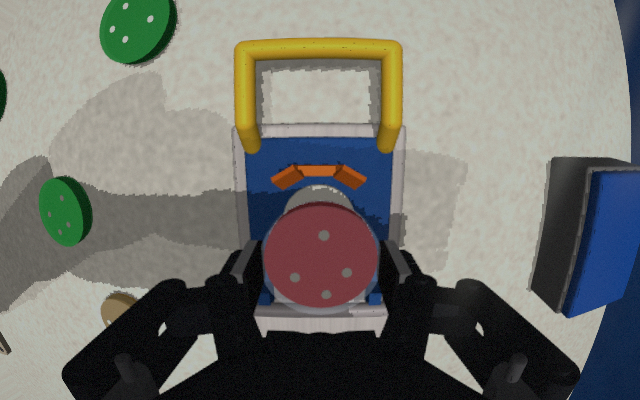

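Request:
{"method": "servo_tool", "body": {
  "targets": [
    [[0.003, -0.001, 0.003, 0], [0.003, -0.001, 0.008, 0], [0.003, -0.001, 0.012, 0], [0.003, -0.001, 0.016, 0], [0.003, -0.001, 0.019, 0], [0.003, -0.001, 0.022, 0], [0.003, -0.001, 0.025, 0], [0.003, -0.001, 0.027, 0], [0.003, -0.001, 0.028, 0], [0.003, -0.001, 0.028, 0]]
  ]
}}

```text
clock: 14.5
tcp_pos: [0.6341, 0.0455, 0.0159]
eef_rot: [0.77, 0.638, 0.0, 0.0]
ft_force: [1.1, 1.6, 0.1]
opening: 0.057
```

```bash
python3 - <<'E'
from h import *
st,M,(s,d,w)=show("j",("scene","side","wrist"))
sd(s,d,"j_sd",(215,200,315,310),(340,130,440,230))
E
```

```text
t 14.5 tcp [0.6341 0.0455 0.0159] yang -10.76 tilt [ 0.  0. -1.] F [1.1 1.6 0.1] open 0.057 j [-0.32  0.9   0.35  1.7  -0.48  0.62  0.12]
```

View pics/j_sd.png

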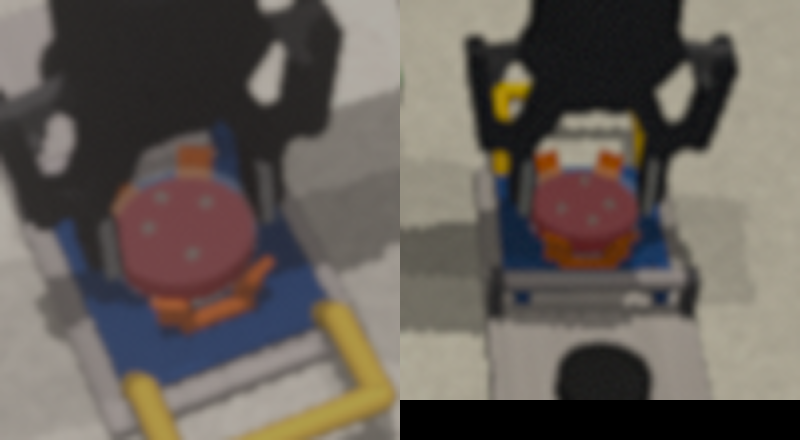

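View pics/j_wrist.png

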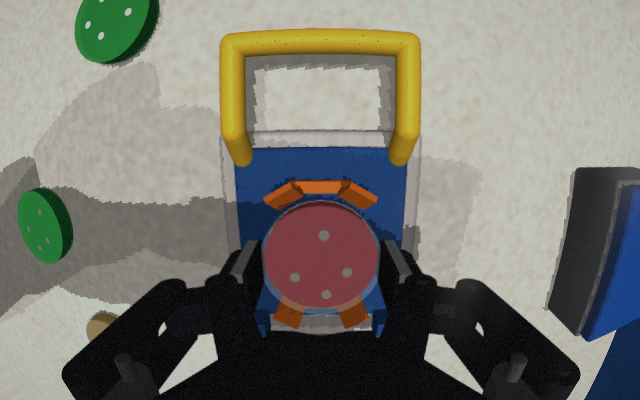

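Request:
{"method": "servo_tool", "body": {
  "targets": [
    [[0, 0, 0.0005, 0], [0, 0, 0.001, 0], [0, 0, 0.0015, 0], [0, 0, 0.002, 0], [0, 0, 0.0025, 0], [0, 0, 0.0025, 0], [0, 0, 0.0025, 0], [0, 0, 0.0025, 0], [0, 0, 0.0025, 0], [0, 0, 0.0025, 0]]
  ]
}}

```text
clock: 15.9
tcp_pos: [0.634, 0.0453, 0.0147]
eef_rot: [0.77, 0.638, 0.0, 0.0]
ft_force: [-0.5, 1.7, 9.9]
opening: 0.0567
```

Request:
{"method": "servo_tool", "body": {
  "targets": [
    [[0, 0, 0.0005, 0], [0, 0, 0.001, 0], [0, 0, 0.001, 0], [0, 0, 0.001, 0], [0, 0, 0.001, 0], [0, 0, 0.001, 0], [0, 0, 0.001, 0], [0, 0, 0.001, 0], [0, 0, 0.001, 0], [0, 0, 0.001, 0]]
  ]
}}

```text
clock: 17.15
tcp_pos: [0.634, 0.0453, 0.0146]
eef_rot: [0.77, 0.638, 0.001, -0.0]
ft_force: [-3.0, 1.8, 16.6]
opening: 0.057
```

```bash
python3 - <<'E'
from h import *
st,M,(s,d,w)=show("k",("scene","side","wrist"))
sd(s,d,"k_sd",(215,200,315,310),(340,130,440,230))
E
```

```text
t 17.15 tcp [0.634  0.0453 0.0146] yang -10.77 tilt [ 0.001  0.001 -1.   ] F [-3.   1.8 16.6] open 0.057 j [-0.32  0.9   0.35  1.7  -0.48  0.62  0.12]
```

View pics/k_sd.png

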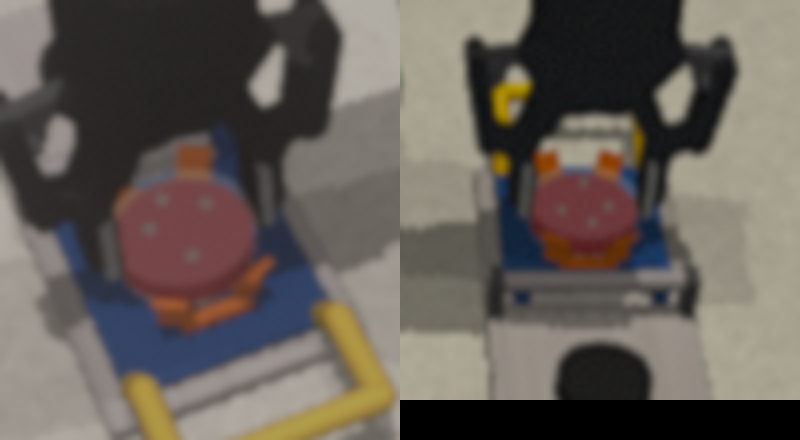

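Force climbs with no further travel, so the plate is on the floor of the nest. Releasing.

Request:
{"method": "servo_tool", "body": {
  "targets": [
    [[0, 0, -0.002, 0], [0, 0, -0.002, 0], [0, 0, -0.002, 0], [0, 0, -0.002, 0], [0, 0, -0.01, 0], [0, 0, -0.03, 0], [0, 0, -0.055, 0], [-0.02, 0, -0.08, 0], [-0.05, 0, -0.1, 0], [-0.07, 0, -0.1, 0]]
  ],
  "hand": -0.7
}}

```text
clock: 18.55
tcp_pos: [0.6222, -0.0254, 0.1155]
eef_rot: [0.771, 0.637, 0.002, 0.002]
ft_force: [-0.1, -0.2, -0.8]
opening: 0.0722
```

```bash
python3 - <<'E'
from h import *
st,M,(s,d,w)=show("l",("scene","side","wrist"))
sd(s,d,"l_sd",(215,200,315,310),(340,130,440,230))
E
```

```text
t 18.55 tcp [ 0.6222 -0.0254  0.1155] yang -10.83 tilt [ 0.     0.005 -1.   ] F [-0.1 -0.2 -0.8] open 0.0722 j [-0.25  0.75  0.42  1.71 -0.41  0.77  0.17]
```

View pics/l_sd.png

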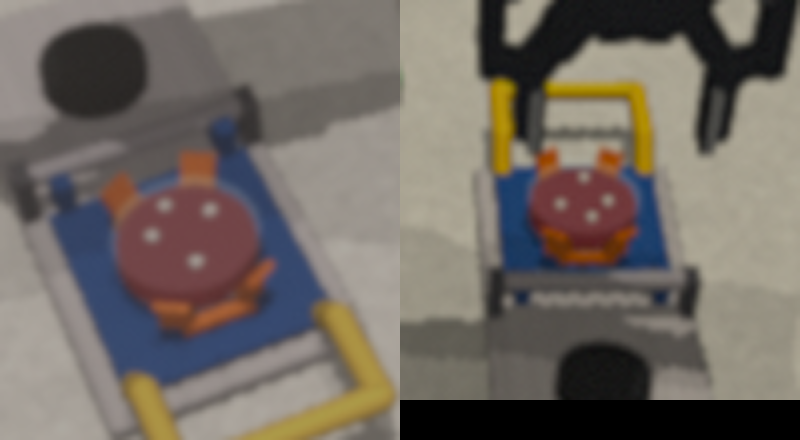

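View pics/l_wrist.png

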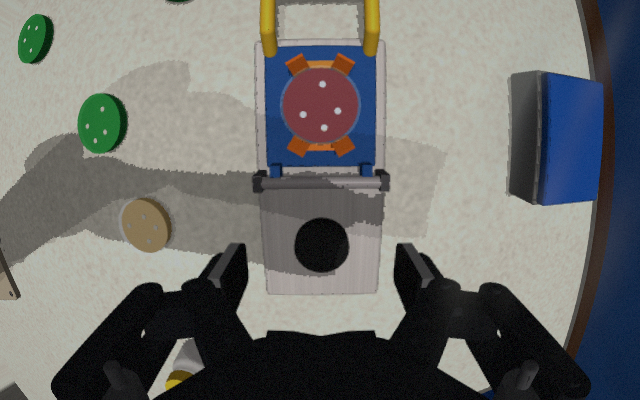

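Request:
{"method": "servo_tool", "body": {
  "targets": [
    [[0.015, 0, 0, -10], [0.035, 0, 0, -20], [0.055, 0, 0, -30], [0.08, 0, 0, -40], [0.105, -0.001, 0, -50], [0.13, -0.001, 0, -60], [0.15, -0.001, 0, -70], [0.165, -0.002, 0, -80], [0.1747, -0.002, 0.005, -90], [0.1747, -0.002, 0.015, -90]]
  ],
  "hand": 0.05
}}

```text
clock: 19.95
tcp_pos: [0.6508, 0.1516, 0.0964]
eef_rot: [0.093, 0.996, 0.001, -0.001]
ft_force: [-0.5, -0.3, 0.3]
opening: 0.0406
```

```bash
python3 - <<'E'
from h import *
st,M,(s,d,w)=show("m",("scene","side","wrist"))
t=np.radians(79.3);Y=np.array([np.cos(t),np.sin(t)]); X=np.array([Y[1],-Y[0]]); N=np.array([.6352,.0485])
for q in [(0,.1,.03),(0.04,.1,.03),(-.04,.1,.03)]: print(proj(w,[*(N+X*q[0]+Y*q[1]),q[2]],True).round(1))
sd(s,d,"m_sd",(215,210,335,340),(340,100,420,200))
E
```

```text
t 19.95 tcp [0.6508 0.1516 0.0964] yang 79.31 tilt [ 0.002  0.002 -1.   ] F [-0.5 -0.3  0.3] open 0.0406 j [-0.27  0.79 -0.    1.57 -0.    0.78  1.12]
[319.1 213.6]
[319.3 261.6]
[318.9 160.2]
```

View pics/m_sd.png

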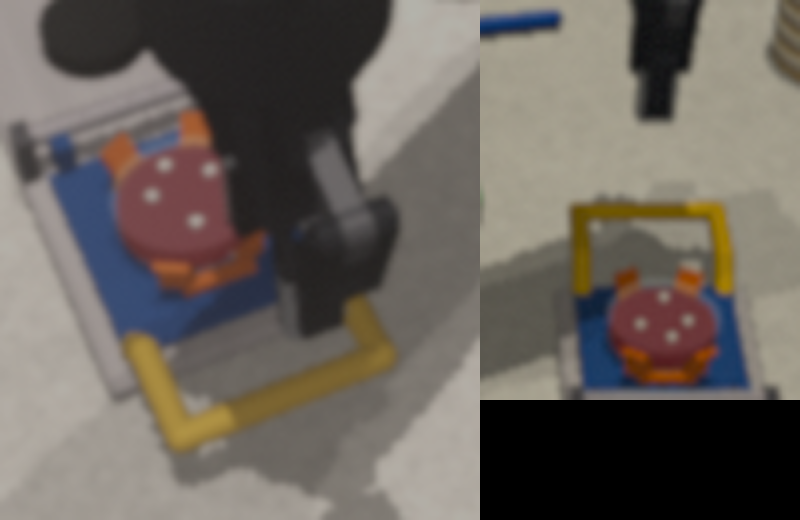

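View pics/m_wrist.png

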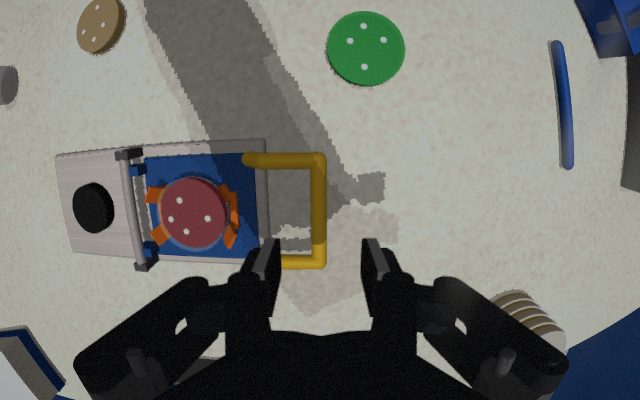

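Request:
{"method": "servo_tool", "body": {
  "targets": [
    [[-0.0035, -0.0042, 0.0, 0], [-0.0035, -0.0042, 0.005, 0], [-0.0035, -0.0042, 0.015, 0], [-0.0035, -0.0042, 0.03, 0], [-0.0035, -0.0042, 0.04, 0], [-0.0035, -0.0042, 0.045, 0], [-0.0035, -0.0042, 0.05, 0], [-0.0035, -0.0042, 0.05, 0], [-0.0035, -0.0042, 0.05, 0], [-0.0035, -0.0042, 0.05, 0]]
  ],
  "hand": 0.29
}}

```text
clock: 21.35
tcp_pos: [0.6543, 0.1439, 0.0479]
eef_rot: [0.094, 0.996, 0.0, 0.0]
ft_force: [-0.0, 0.9, 0.0]
opening: 0.0304
```

```bash
python3 - <<'E'
from h import *
st,M,(s,d,w)=show("n",("scene","side","wrist"))
P=atz(w,320,214,.03,True)
t=np.radians(79.3);Y=np.array([np.cos(t),np.sin(t)]); B=np.array([*(np.array([.6352,.0485])+.1*Y),.03]); print((M.T@(B-st["tcp_pos"])).round(4),proj(w,B,True))
sd(s,d,"n_sd",(225,220,335,350),(340,110,430,210))
E
```

```text
t 21.35 tcp [0.6543 0.1439 0.0479] yang 79.23 tilt [-0.001  0.    -1.   ] F [-0.   0.9  0. ] open 0.0304 j [-0.26  0.86 -0.    1.58  0.    0.7   1.12]
[0.0011 0.0027 0.0179] [325.35491887 229.49440939]
```

View pics/n_sd.png

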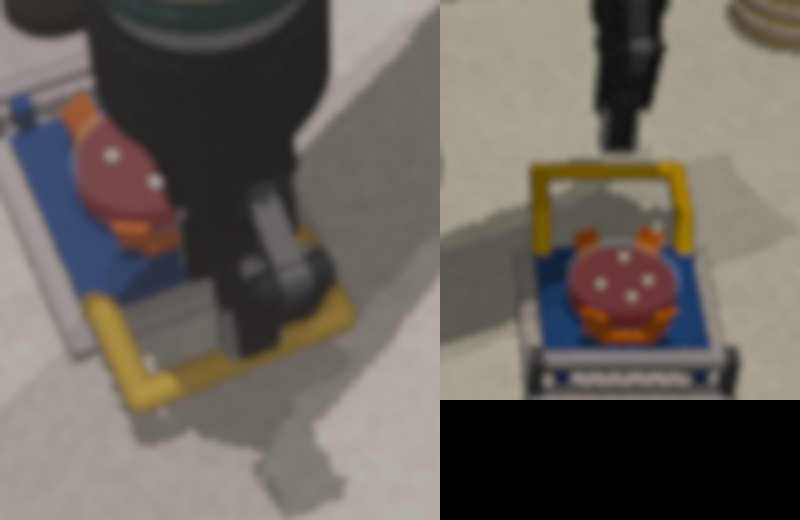

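View pics/n_wrist.png

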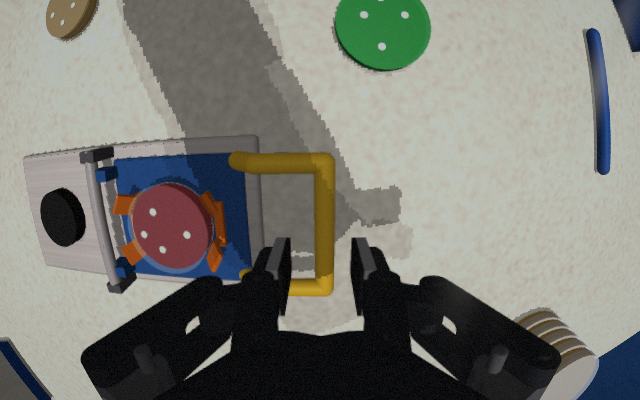

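Request:
{"method": "servo_tool", "body": {
  "targets": [
    [[0.001, 0.0025, 0.0, 0], [0.001, 0.0025, 0.005, 0], [0.001, 0.0025, 0.012, 0], [0.001, 0.0025, 0.02, 0], [0.001, 0.0025, 0.028, 0], [0.001, 0.0025, 0.034, 0], [0.001, 0.0025, 0.038, 0], [0.001, 0.0025, 0.041, 0], [0.001, 0.0025, 0.041, 0], [0.001, 0.0025, 0.041, 0]]
  ]
}}

```text
clock: 22.75
tcp_pos: [0.6537, 0.1465, 0.0067]
eef_rot: [0.094, 0.996, 0.0, 0.0]
ft_force: [-0.3, 0.5, 0.7]
opening: 0.0303
```

```bash
python3 - <<'E'
from h import *
st,M,(s,d,w)=show("o",("scene","side","wrist"))
t=np.radians(79.3);Y=np.array([np.cos(t),np.sin(t)]); B=np.array([*(np.array([.6352,.0485])+.1*Y),.03]); print((M.T@(B-st["tcp_pos"])).round(4),proj(w,B,True))
sd(s,d,"o_sd",(225,220,335,350),(340,110,430,210))
E
```

```text
t 22.75 tcp [0.6537 0.1465 0.0067] yang 79.23 tilt [-0.  0. -1.] F [-0.3  0.5  0.7] open 0.0303 j [-0.26  0.92 -0.    1.59  0.    0.63  1.12]
[-0.      0.0003 -0.0233] [321.36092063 262.83627152]
```

View pics/o_sd.png

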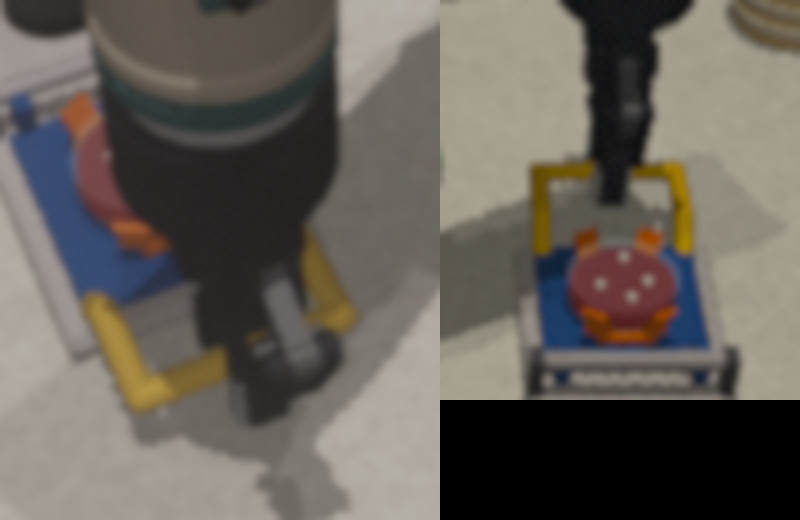

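View pics/o_wrist.png

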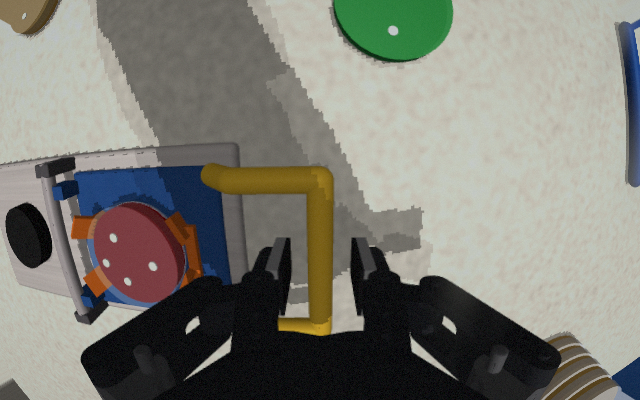

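Request:
{"method": "servo_tool", "body": {
  "targets": [
    [[0, 0, 0, 0], [0, 0, 0, 0], [0, 0, 0, 0], [0, 0, 0, 0], [0, 0, 0, 0], [0, 0, -0.005, 0], [0, -0.001, -0.012, 0], [0, -0.0015, -0.02, 0], [0, -0.0024, -0.0278, 0], [0, -0.0024, -0.0278, 0]]
  ],
  "hand": 0.75
}}

```text
clock: 24.15
tcp_pos: [0.6531, 0.1439, 0.0354]
eef_rot: [0.094, 0.996, 0.0, 0.0]
ft_force: [0.6, -0.6, -0.6]
opening: 0.0116
```

```bash
python3 - <<'E'
from h import *
st,M,(s,d,w)=show("p",("scene","side","wrist"))
sd(s,d,"p_sd",(225,220,335,350),(340,110,430,210))
E
```

```text
t 24.15 tcp [0.6531 0.1439 0.0354] yang 79.22 tilt [-0.  0. -1.] F [ 0.6 -0.6 -0.6] open 0.0116 j [-0.26  0.87 -0.    1.59  0.    0.68  1.12]
```

View pics/p_sd.png

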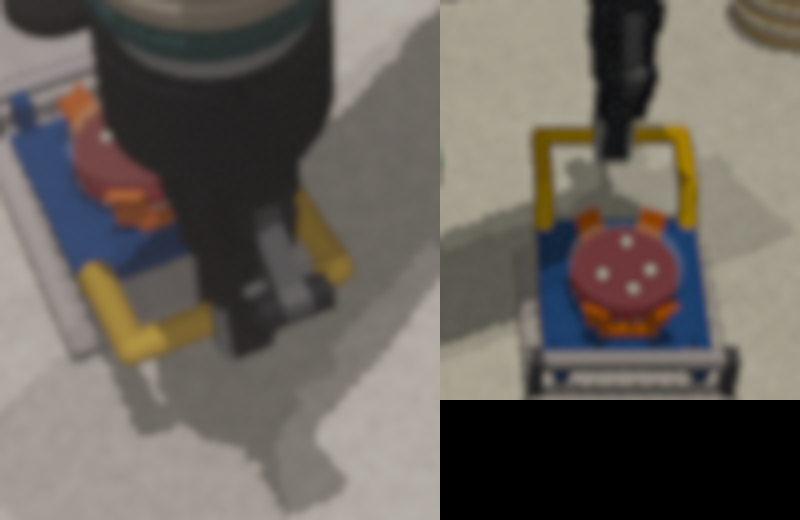

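Request:
{"method": "servo_tool", "body": {
  "targets": [
    [[0, -0.0023, -0.0109, 0], [0, -0.0054, -0.0217, 0], [0, -0.0103, -0.0347, 0], [0, -0.0163, -0.0473, 0], [0, -0.0234, -0.0594, 0], [0, -0.0315, -0.0707, 0], [0, -0.0406, -0.0813, 0], [0, -0.0505, -0.0911, 0], [0, -0.0591, -0.0983, 0], [0, -0.0591, -0.0983, 0]]
  ]
}}

```text
clock: 25.55
tcp_pos: [0.6428, 0.0883, 0.1357]
eef_rot: [0.094, 0.996, 0.002, 0.001]
ft_force: [0.1, 5.9, 6.0]
opening: 0.0111
```

```bash
python3 - <<'E'
from h import *
st,M,(s,d,w)=show("q",("scene","side","wrist"))
sd(s,d,"q_sd",(215,180,325,310),(340,90,430,210))
E
```

```text
t 25.55 tcp [0.6428 0.0883 0.1357] yang 79.26 tilt [-0.002  0.004 -1.   ] F [0.1 5.9 6. ] open 0.0111 j [-0.17  0.72 -0.01  1.6   0.    0.82  1.2 ]
```

View pics/q_sd.png

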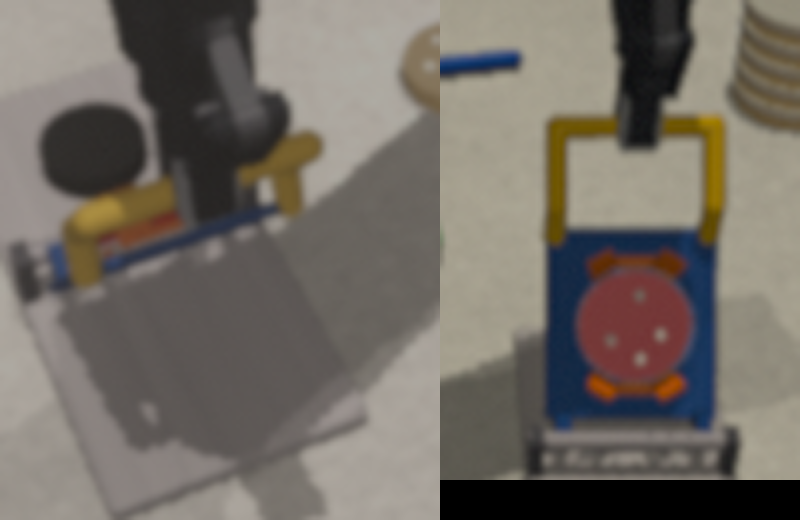

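Request:
{"method": "servo_tool", "body": {
  "targets": [
    [[0, -0.0114, -0.0085, 0], [0, -0.0234, -0.0157, 0], [0, -0.036, -0.0217, 0], [0, -0.0491, -0.0266, 0], [0, -0.0625, -0.0303, 0], [0, -0.0762, -0.0328, 0], [0, -0.0901, -0.0342, 0], [0, -0.1041, -0.0343, 0], [0, -0.1152, -0.0335, 0], [0, -0.1263, -0.032, 0]]
  ]
}}

```text
clock: 26.95
tcp_pos: [0.619, -0.0388, 0.1661]
eef_rot: [0.094, 0.996, 0.0, 0.001]
ft_force: [2.8, 2.8, 1.6]
opening: 0.0111
```

```bash
python3 - <<'E'
from h import *
st,M,(s,d,w)=show("r",("scene","side","wrist"))
sd(s,d,"r_sd",(195,120,295,260),(340,90,430,230))
E
```

```text
t 26.95 tcp [ 0.619  -0.0388  0.1661] yang 79.22 tilt [-0.002  0.    -1.   ] F [2.8 2.8 1.6] open 0.0111 j [ 0.03  0.64 -0.02  1.66  0.01  0.83  1.39]
```

View pics/r_sd.png

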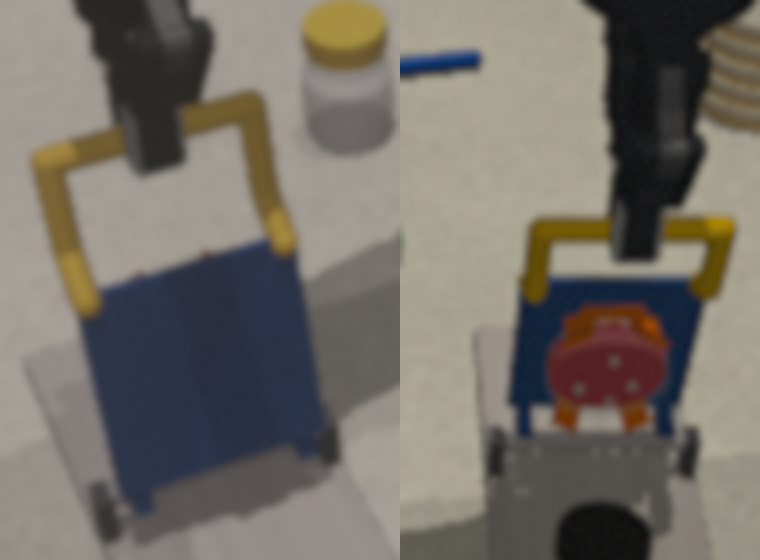

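Request:
{"method": "servo_tool", "body": {
  "targets": [
    [[0, -0.0136, 0.0031, 0], [0, -0.0269, 0.0072, 0], [0, -0.0398, 0.0126, 0], [0, -0.0522, 0.019, 0], [0, -0.064, 0.0265, 0], [0, -0.075, 0.035, 0], [0, -0.0853, 0.0445, 0], [0, -0.0948, 0.0548, 0], [0, -0.1033, 0.0658, 0], [0, -0.1108, 0.0776, 0]]
  ]
}}

```text
clock: 28.35
tcp_pos: [0.5976, -0.1475, 0.0862]
eef_rot: [0.094, 0.996, -0.0, -0.0]
ft_force: [5.2, 0.2, 1.2]
opening: 0.0112
```

```bash
python3 - <<'E'
from h import *
st,M,(s,d,w)=show("t",("scene","side","wrist"))
sd(s,d,"t_sd",(195,120,295,260),(340,150,430,290))
E
```

```text
t 28.35 tcp [ 0.5976 -0.1475  0.0862] yang 79.23 tilt [ 0. -0. -1.] F [5.2 0.2 1.2] open 0.0112 j [ 0.21  0.74 -0.03  1.73  0.03  0.67  1.55]
```

View pics/t_sd.png

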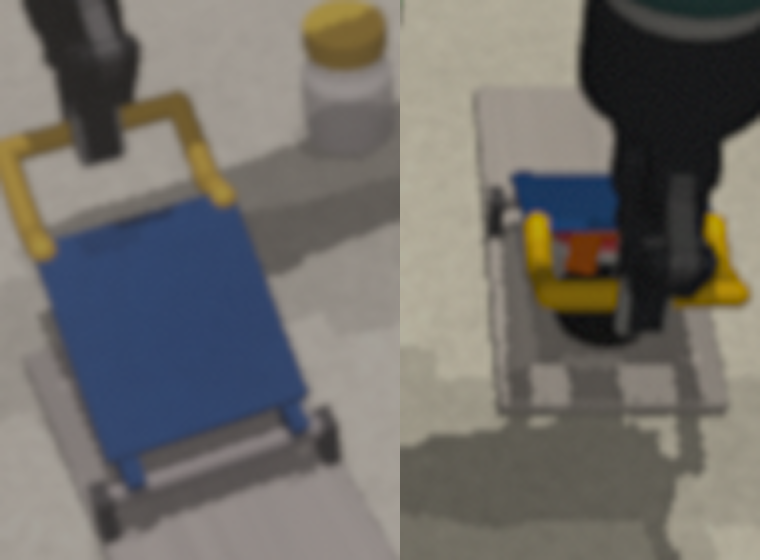

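View pics/t_wrist.png

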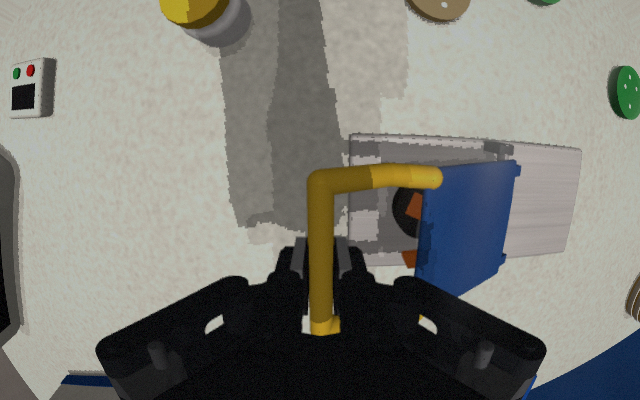

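Request:
{"method": "servo_tool", "body": {
  "targets": [
    [[0, -0.0052, 0.0099, 0], [0, -0.0098, 0.0201, 0], [0, -0.0136, 0.0306, 0], [0, -0.0166, 0.0413, 0], [0, -0.019, 0.0522, 0], [0, -0.0202, 0.0605, 0], [0, -0.0205, 0.063, 0], [0, -0.0208, 0.066, 0], [0, -0.0208, 0.066, 0], [0, -0.0208, 0.066, 0]]
  ]
}}

```text
clock: 29.75
tcp_pos: [0.5934, -0.1673, 0.0207]
eef_rot: [0.094, 0.996, -0.0, -0.0]
ft_force: [2.5, -0.8, -2.2]
opening: 0.0112
```

```bash
python3 - <<'E'
from h import *
st,M,(s,d,w)=show("u",("scene","side","wrist"))
sd(s,d,"u_sd",(195,120,295,260),(340,170,440,310))
E
```

```text
t 29.75 tcp [ 0.5934 -0.1673  0.0207] yang 79.23 tilt [ 0.001 -0.    -1.   ] F [ 2.5 -0.8 -2.2] open 0.0112 j [ 0.25  0.84 -0.03  1.75  0.04  0.55  1.58]
```

View pics/u_sd.png

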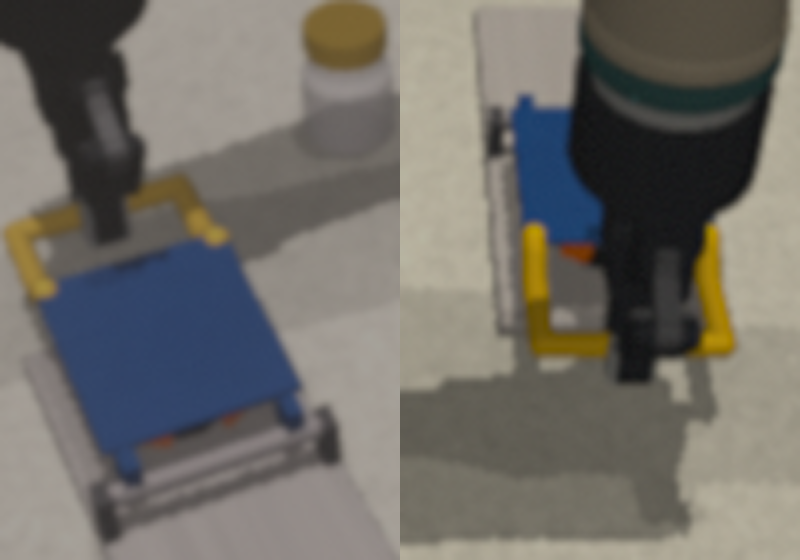

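Request:
{"method": "servo_tool", "body": {
  "targets": [
    [[0, 0, 0.003, 0], [0, -0.0002, 0.006, 0], [0, -0.0004, 0.009, 0], [0, -0.0006, 0.011, 0], [0, -0.0006, 0.013, 0], [0, -0.0006, 0.014, 0], [0, -0.0006, 0.015, 0], [0, -0.0006, 0.015, 0], [0, -0.0006, 0.015, 0], [0, -0.0006, 0.015, 0]]
  ]
}}

```text
clock: 31.15
tcp_pos: [0.5933, -0.168, 0.0057]
eef_rot: [0.094, 0.996, -0.0, -0.0]
ft_force: [0.1, -1.6, -1.0]
opening: 0.0112
```

```bash
python3 - <<'E'
from h import *
st,M,(s,d,w)=show("v",("scene","side","wrist"))
sd(s,d,"v_sd",(195,120,295,260),(340,170,440,310))
E
```

```text
t 31.15 tcp [ 0.5933 -0.168   0.0057] yang 79.23 tilt [ 0.001 -0.    -1.   ] F [ 0.1 -1.6 -1. ] open 0.0112 j [ 0.25  0.87 -0.03  1.75  0.04  0.52  1.58]
```

View pics/v_sd.png

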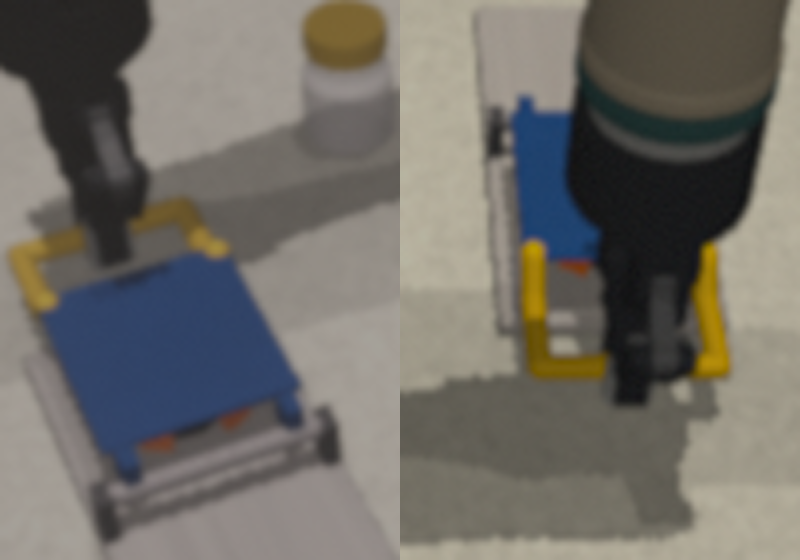

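View pics/v_wrist.png

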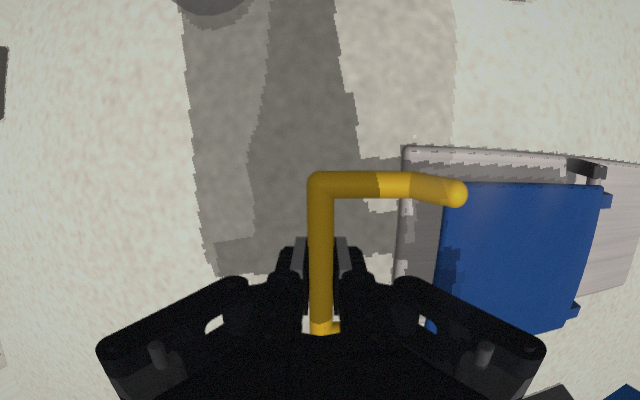

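Request:
{"method": "servo_tool", "body": {
  "targets": [
    [[0, 0, 0.001, 0], [0, 0, 0.002, 0], [0, 0, 0.003, 0], [0, 0, 0.004, 0], [0, 0, 0.004, 0], [0, 0, 0.004, 0], [0, 0, 0.004, 0], [0, 0, 0.004, 0], [0, 0, 0.004, 0], [0, 0, 0.004, 0]]
  ]
}}

```text
clock: 32.55
tcp_pos: [0.5935, -0.1681, 0.0048]
eef_rot: [0.094, 0.996, -0.0, -0.0]
ft_force: [-7.4, 0.0, 21.3]
opening: 0.0112
```

```bash
python3 - <<'E'
from h import *
st,M,(s,d,w)=show("x",("scene","side","wrist"))
sd(s,d,"x_sd",(195,120,295,260),(340,170,440,310))
# bar corner heights, expected pixel when closed
t=np.radians(79.3);Y=np.array([np.cos(t),np.sin(t)]);X=np.array([Y[1],-Y[0]]);H=np.array([.6352,.0485])-.06*Y
for x in(-.04,.04):
  for a in (180,175,170):
    p=H+X*x+.16*np.cos(np.radians(a))*Y; z=.03+.16*np.sin(np.radians(a)); u=(proj(s,[*p,z])-[195,120])*4; v=(proj(d,[*p,z])-[340,170])*4+[400,0]; print(x,a,u.round(),v.round())
E
```

```text
t 32.55 tcp [ 0.5935 -0.1681  0.0048] yang 79.22 tilt [ 0. -0. -1.] F [-7.4  0.  21.3] open 0.0112 j [ 0.25  0.87 -0.03  1.75  0.04  0.52  1.58]
-0.04 180 [184. 207.] [540. 366.]
-0.04 175 [181. 186.] [542. 345.]
-0.04 170 [179. 166.] [544. 322.]
0.04 180 [ 21. 255.] [719. 366.]
0.04 175 [ 17. 233.] [724. 345.]
0.04 170 [ 13. 213.] [727. 322.]
```

View pics/x_sd.png

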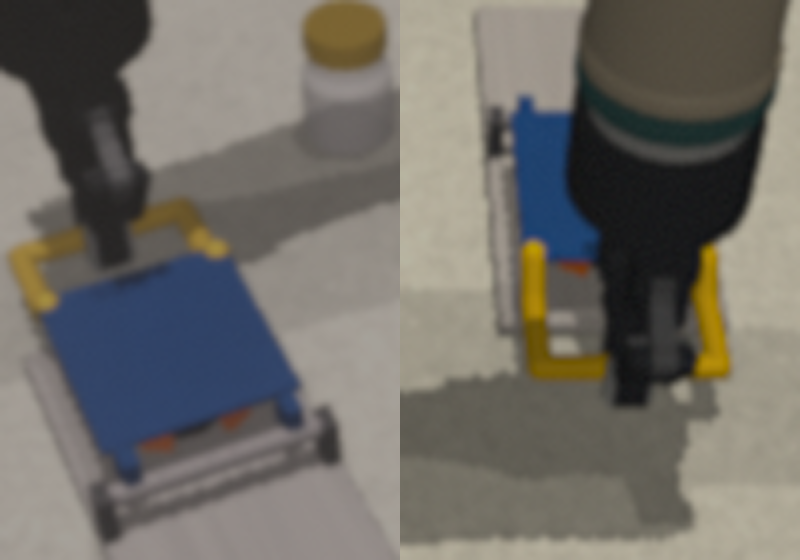

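Stop reached: 21 N with no further travel, and the bar corners at (21,252) match the 180° prediction. Releasing and lifting straight up.

Request:
{"method": "servo_tool", "body": {
  "targets": [
    [[0, 0, -0.0035, 0], [0, 0, -0.0035, 0], [0, 0, -0.0035, 0], [0, 0, -0.0035, 0], [0, 0, -0.0035, 0], [0, 0, -0.01, 0], [0, 0, -0.025, 0], [0, 0, -0.05, 0], [0, 0, -0.085, 0], [0, 0, -0.125, 0]]
  ],
  "hand": 0.29
}}

```text
clock: 33.95
tcp_pos: [0.5936, -0.1679, 0.1289]
eef_rot: [0.094, 0.996, 0.0, 0.0]
ft_force: [0.1, -0.2, 0.5]
opening: 0.0303
```

Request:
{"method": "servo_tool", "body": {
  "targets": [
    [[0, -0.02, -0.03, 0], [0, -0.05, -0.06, 0], [0, -0.08, -0.08, 0], [0, -0.1, -0.08, 0], [0, -0.1, -0.08, 0], [0, -0.1, -0.08, 0], [0, -0.1, -0.08, 0], [0, -0.1, -0.08, 0], [0, -0.1, -0.08, 0], [0, -0.1, -0.08, 0]]
  ]
}}

```text
clock: 35.2
tcp_pos: [0.5752, -0.266, 0.207]
eef_rot: [0.094, 0.996, 0.0, -0.0]
ft_force: [0.6, -0.9, -1.1]
opening: 0.0304
```

```bash
python3 - <<'E'
from h import *
st,M,(s,d,w)=show("y",("scene","side","wrist"))
sd(s,d,"y_sd",(195,140,295,280),(340,170,440,310))
E
```

```text
t 35.2 tcp [ 0.5752 -0.266   0.207 ] yang 79.25 tilt [ 0.  0. -1.] F [ 0.6 -0.9 -1.1] open 0.0304 j [ 0.41  0.62 -0.04  1.58  0.03  0.95  1.75]
```

View pics/y_sd.png

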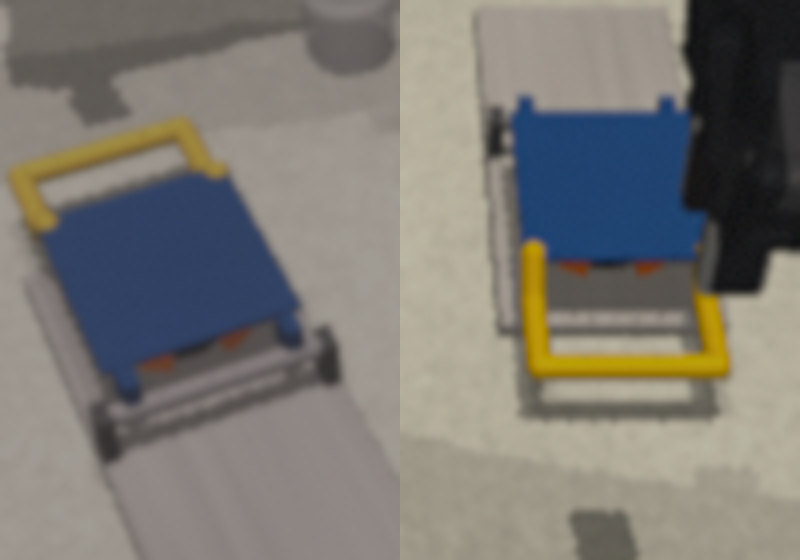

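View pics/y_scene.png

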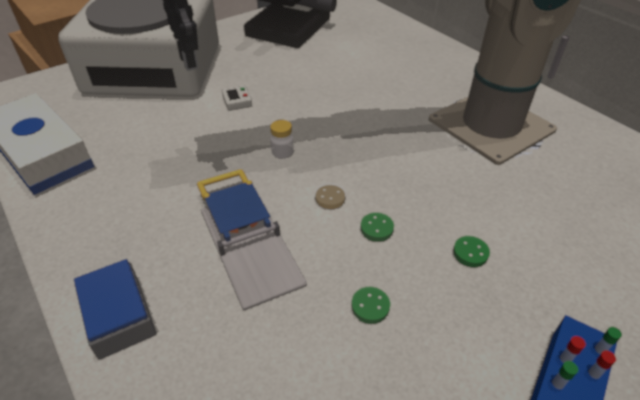

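```bash
python3 - <<'E'
from h import *
st=get_state(); print(st["clock"],np.round(st["ft_force"],1),np.abs(st["joint_vel"]).max())
print(close_job())
E
```

```text
35.35 [ 0.2 -0.6  0.9] 0.0018075600573340747
the job is handed in; nothing more can be done
None
```

I pressed the red plate lid up into the nest of the open leaf and swung the leaf over by the yellow bar to its closed stop. I then let go, moved the arm clear and handed the job in at 35.4 s. No verdict was reported.

What the last checks showed:
- **Seating:** the plate sat on the floor of the nest before release. The force rose from 9.9 to 16.6 N with no further travel, so I pressed harder than the 3 to 10 N stated. Images after release showed it centred between the jaws.
- **Closing:** the bar met a hard stop (21 N, no travel). After release its corners stood where the 180° position predicts.
- **Cream plate:** it was still at (330,197) in the scene view, unmoved.
- **Arm:** it was clear of everything, with about 1 N on the wrist and nothing moving.

Two things did not come out clean:
- **Fingertip distance:** the images put the fingertips about 29 mm further back along the tool than the stated 22 mm ahead of the TCP. I worked from the images and the force readings instead.
- **Plate after closing:** I could not see the red plate directly inside the closed cradle. It was held in the jaws at 100° of the swing, and no red plate was in view on the bench afterwards.

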